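# Slide the tall bottles back into the row by the sink

### The arm

A 6-joint arm with a two-finger parallel gripper is mounted at the origin on the work surface. World frame = base frame: x ahead of the robot, y to its left, z up, the work surface at z = 0. Lengths are in m, angles in rad, forces in N, time in s.
With the tool pointing down it reaches from about 0.375 to 0.975 m from the base axis. Payload 3.8 kg.
Tool frame: the origin (TCP) lies on the centre line of the jaws, within the pads' length; the fingertips stand 22 mm ahead of it and the grasp point (between the pads) lies 3 mm ahead of it; z points along the fingers, x is the direction in which the jaws open and shut, and the axes are right-handed (so a half turn about z gives the same grasp; the last joint's range is limited). The gripper opens to 85 mm and grips with 20 to 120 N. Pads are 22 mm wide; open, the fingers measure 114 mm over their backs; the gripper's body (76 mm by 85 mm) begins 54 mm behind the grasp point. The pads swing forward as they close: fully open they stand 13 mm farther back than shut.
Start: joints at [-1.165, 0.264, 1.604, -0, 1.274, -0.037], TCP at [0.289, -0.61, 0.253] pointing down, gripper open.
Joint ranges: [-2.63, 2.63], [-0.94, 2.18], [0.31, 2.57], [-1.31, 4.45], [0, 2.66], [-2.55, 2.55]. Speed limits (rad/s): [2.57, 2.57, 3.14, 3.14, 3.14, 3.14].

### API

Orientations are given as a rotation vector (axis times angle).
In Python, from workcell import bot, viewer gives the robot as it stands.
- The arm moves only by the tool move_arm, never from a script. Its argument "series" is text: rows parted by semicolons, each of 7 numbers parted by spaces: the turn, a rotation vector about the tool's x, y, z scaled (see below), then the shift along the tool's x, y, z scaled (see below), then the opening, from -1 (shut) to 1 (fully open). A call has exactly 8 rows; each row is the pose to reach, as a shift and turn from the pose commanded when the call began, along the tool's axes at that moment; what a row does not reach only later rows make up. The controller multiplies each number of a shift by 100 mm and each number of a turn by 120 degrees. A row lasts 1/10 s, in which the tool goes at most 50 mm and 8.59 degrees, less where a joint would pass 70% of its speed; a pose out of reach is approached as far as the arm can. A call with a number of a shift or a turn outside -1 to 1 is refused whole. A call with a gripper value outside its range is refused whole. The fingers move at their own pace and stop on an object; "squeeze" is the grip in N (left out, the last holds). Time passes only in rows, so rows that repeat a pose let the fingers close, or fill a call up. It gives the time, the measured TCP pose, the force and the opening at its end, in the units of the state.
- bot.read_state(): the state, without advancing time (a new reading comes with each control period).
- viewer.read_camera(name): name is "scene" or "side" or "wrist"; returns a dict with "pixels" (420x560x3 uint8, red, green, blue), "K" (3x3 intrinsics, pixels), "world_to_cam" (4x4, takes a point from world to camera coordinates); the wrist camera has in their place "mount" (4x4, takes a point from camera to tool coordinates, whose origin is the TCP and whose axes are the tool frame's). Camera axes: x right, y up, looking along -z (the intrinsics and any distortion apply to the point x, -y, -z); pixel columns grow to the right and rows downward; lengths in m; the calibration is good to about 2 mm. A picture is of the moment at which its call begins: read the wrist's pose just before it. There is no depth.
- bot.finish_job(): hands the job in, once; it reports no verdict.
The state is a dict: "time": time; "q": joint angles; "joint_vel": joint speeds; "joint_torque": joint torques, N m; "tool_pos": TCP position; "tcp_rot": TCP orientation; "wrist_force": force on the tool from outside, world axes, zero at the start; "torque": the same for the moment, N m; "width": opening from 0.0 (shut) to 1.0 (fully open).
Only numpy, scipy, OpenCV 4.12 (cv2) and the standard library are available. Lean on these libraries where they do the work, as an engineer would, in place of code of your own. Each camera call takes 0.05 s, during which the arm holds its last target.

### The job

Two tall, full bottles have been left out on the worktop. Slide each one back into the row along the tiled ledge, one bottle in each of the two gaps and close up against the tiles, by pushing it gently with the fingertips, or the outside of a finger, low on its body so that it stays upright. Do not grip or lift them, keep off their shoulders, necks and caps, and leave the other things where they stand.

Things in the scene. Friction and masses are not known exactly. Their poses are not given: they have to be found in the camera images.
- oil: Tall green oil bottle, 0.5 to 0.85 kg, loose, out on the worktop. Round: 64 mm in diameter up to 70 mm, tapering to 48 mm at 170 mm, then shoulder, neck and brass cap, 290 mm tall. Centre of mass about 95 mm up. Friction on the worktop 0.48 to 0.72: it slides if pushed at 10 to 35 mm height and may tip if pushed higher than 45 mm. Origin: centre of its underside, z up.
- oil_top: Upper part of the oil bottle (one piece with it): shoulder, neck and cap, from 170 to 290 mm up. Same origin and axes as oil. Not to be touched.
- wash: Tall slim pale washing-up liquid bottle, 0.45 to 0.75 kg, loose, out on the worktop to the left or right of the oil bottle, 170 mm or more away. Round: 60 mm in diameter up to 60 mm, tapering to 46 mm at 160 mm, then shoulder, grey cap and spout, 255 mm tall. Centre of mass about 88 mm up; slides and tips like the oil bottle. Origin: centre of its underside, z up.
- wash_top: Upper part of the washing-up bottle (one piece with it): shoulder, cap and spout, from 160 to 255 mm up. Same origin and axes as wash. Not to be touched.
- ledge: Fixed white-tiled ledge, 75 mm high, 120 mm deep, 1.8 m long, along the far side of the worktop. Origin: foot of the middle of its upright front face, which looks to -x (to the robot); axes parallel to the world's. The row stands along this face: thing, gap, thing, gap, thing, at about y = +200, +100, 0, -100, -200 mm from the origin.
- gap_left (a point): Point on the worktop in the middle of the left (+y) gap of the row, 36 mm in front of the tiles and 100 mm to the left of the ledge's origin: where the centre of a bottle that is home lies. The gap is 120 to 145 mm wide between its neighbours.
- gap_right (a point): The same for the right (-y) gap of the row, 100 mm to the right of the ledge's origin.
- spray: Bystander in the row: trigger spray bottle, body 50 mm (x) by 72 mm (y) by 150 mm high with a grey trigger head pointing to the ledge, 224 mm tall. Loose. Origin at the centre of its underside. Which of the three row places it has varies.
- soap: Bystander in the row: round hand-soap pump bottle, 56 mm in diameter, 165 mm tall. Loose. Origin at the centre of its underside.
- jar: Bystander in the row: round jar with a metal lid, 57 mm in diameter, 111 mm tall. Loose. Origin at the centre of its underside.
- mug: Bystander: plain mug, 80 mm in diameter, 92 mm tall, standing in front of the left end of the row, handle at its own +y side. Loose. Origin at the centre of its underside.
Not all that is in view belongs to the job. Leave any purple or red look-alike of the wash alone.

How it is judged:
At the end, for the whole second after the job is handed in: One tall bottle stands in each gap of the row (centre within 45 mm of the middle of the gap along the ledge), its back no more than 22 mm from the tiles, upright (within 0.05 rad), on the worktop and at rest; spray, soap, jar and mug upright and within 12 mm of where they stood (((x of oil in the frame of ledge above -0.054 m and y of oil in the frame of ledge between 0.055 and 0.145 m and x of wash in the frame of ledge above -0.052 m and y of wash in the frame of ledge between -0.145 and -0.055 m) or (x of oil in the frame of ledge above -0.054 m and y of oil in the frame of ledge between -0.145 and -0.055 m and x of wash in the frame of ledge above -0.052 m and y of wash in the frame of ledge between 0.055 and 0.145 m)) and angle between each of oil, wash, spray, soap, jar, mug's own z axis and vertical below 0.05 rad and linear speed of each of oil, wash below 0.01 m/s and height (world z) of each of oil, wash below 0.004 m and distance of each of spray, soap, jar, mug from where it was at the start of the episode below 0.012 m); the robot touches nothing.
It fails at once if a tall bottle is tipped (over 0.3 rad) (angle between any of oil, wash's own z axis and vertical above 0.3 rad).
It fails at once if a tall bottle is lifted (over 12 mm off the worktop) (height (world z) of any of oil, wash above 0.012 m).
It fails at once if a tall bottle is touched on its shoulder, neck or cap (over 1 N) (contact force between any of the fingers, the arm and oil_top above 1 N or contact force between any of the fingers, the arm and wash_top above 1 N).
It fails at once if a tall bottle is gripped or rammed (over 30 N from the fingers) (contact force between the fingers and oil above 30 N or contact force between the fingers and wash above 30 N).
It fails at once if the spray, soap, jar or mug is shifted (over 12 mm) (distance of any of spray, soap, jar, mug from where it was at the start of the episode above 0.012 m).
It also fails if it takes over 70 s, if anything falls off the work surface, if the arm or the gripper's body presses on something with over 40 N, if the wrist force passes 120 N, or if a joint passes its speed limit or range.

## Working session

There is one attempt and no reset: what is moved stays moved. The work goes in short steps, Python scripts to look and compute and a tool call to move; the robot and the scene stay as the last step left them, time stands still between calls to the robot, and variables do not carry over. Pictures are saved under pics/ and viewed, and the job is handed in when it is done.

Besides the shell and the picture viewer there is one more tool, called after "Request:" as name(argument=value, ...) on one line, values as JSON. move_arm: Moves the arm, as the interface text tells. Its arguments: {"type":"object","properties":{"series":{"type":"string"},"squeeze":{"type":"number"}},"required":["series"]}

```bash
mkdir -p pics; ls; cat > h.py <<'E'
import numpy as np, cv2
from workcell import bot, viewer
def shot(name,out):
    c=viewer.read_camera(name); cv2.imwrite('pics/'+out,c['pixels'][:,:,::-1]); return c
E
python3 - <<'E'
from h import *
s=bot.read_state(); print(s)
for n in ('scene','side','wrist'):
    c=shot(n,n+'0.png'); print(n,{k:np.round(v,4).tolist() for k,v in c.items() if k!='pixels'})
E
```

```text
pics
{'time': 0.0, 'q': array([-1.16486785e+00,  2.64741223e-01,  1.60538814e+00, -1.45830236e-06,
        1.27369247e+00, -3.68917289e-02]), 'joint_vel': array([ 5.71527228e-04, -2.04548443e-03,  3.74180314e-05,  1.96895228e-03,
        8.80091933e-04,  4.57496766e-04]), 'joint_torque': array([ 1.30152605e-05, -5.15116417e+01, -3.67315793e+01, -2.05498659e-04,
        1.28521599e-02,  2.37003871e-05]), 'tool_pos': array([ 0.28896208, -0.60926172,  0.25196237]), 'tcp_rot': array([-2.65398921,  1.67869813,  0.00288832]), 'wrist_force': array([ 0.23593835, -0.38894126, -0.12381808]), 'torque': array([ 0.00813207,  0.03183079, -0.02661777]), 'width': 0.9993064685107234}
scene {'K': [[438.2665, 0.0, 280.4756], [0.0, 438.2665, 205.3766], [0.0, 0.0, 1.0]], 'world_to_cam': [[-0.4161, 0.909, 0.0233, 0.1648], [-0.4726, -0.2381, 0.8485, 0.2521], [0.7769, 0.3421, 0.5286, -1.3331], [0.0, 0.0, 0.0, 1.0]]}
side {'K': [[531.1992, 0.0, 280.3419], [0.0, 531.1992, 211.6449], [0.0, 0.0, 1.0]], 'world_to_cam': [[0.8775, 0.4795, -0.0096, -0.5474], [-0.3833, 0.7131, 0.587, 0.153], [0.2883, -0.5114, 0.8095, -1.354], [0.0, 0.0, 0.0, 1.0]]}
wrist {'K': [[305.0058, 0.0, 283.2656], [0.0, 305.0058, 205.8433], [0.0, 0.0, 1.0]], 'mount': [[1.0, 0.0006, 0.0003, 0.0003], [0.0006, -0.9649, -0.2628, -0.0662], [0.0002, 0.2628, -0.9649, -0.1196], [0.0, 0.0, 0.0, 1.0]]}
```

View pics/scene0.png

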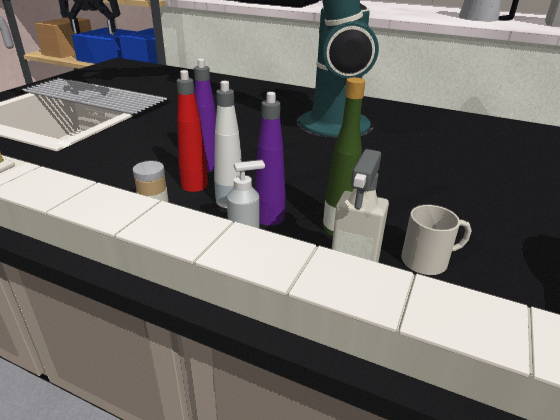

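View pics/side0.png

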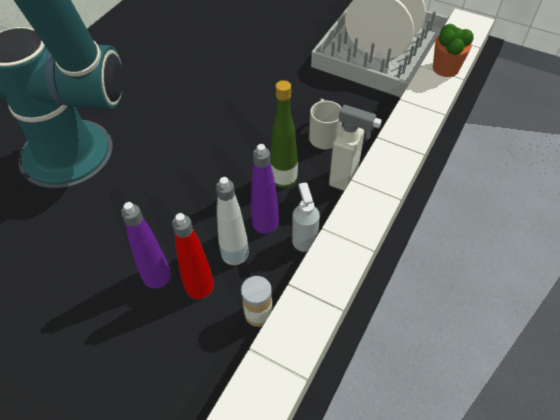

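View pics/wrist0.png

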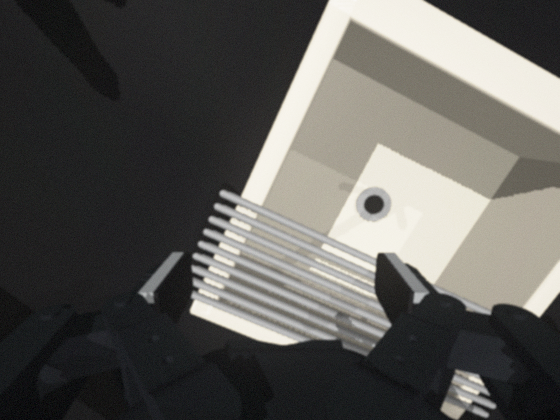

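```bash
python3 - <<'E'
import cv2
a=cv2.imread('pics/scene0.png')[55:285,120:480]; cv2.imwrite('pics/scene0c.png',cv2.resize(a,None,fx=2.2,fy=2.2,interpolation=3))
a=cv2.imread('pics/side0.png')[75:335,110:410]; cv2.imwrite('pics/side0c.png',cv2.resize(a,None,fx=2.3,fy=2.3,interpolation=3))
E
```

```text
(no output)
```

View pics/scene0c.png

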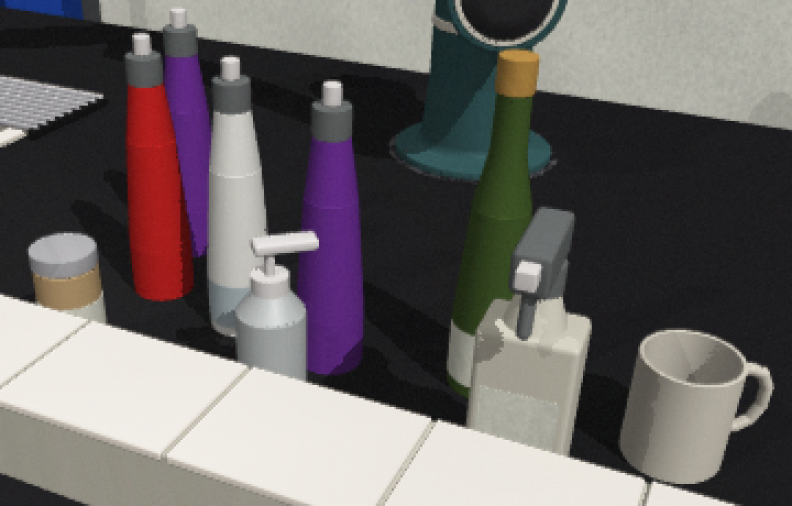

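View pics/side0c.png

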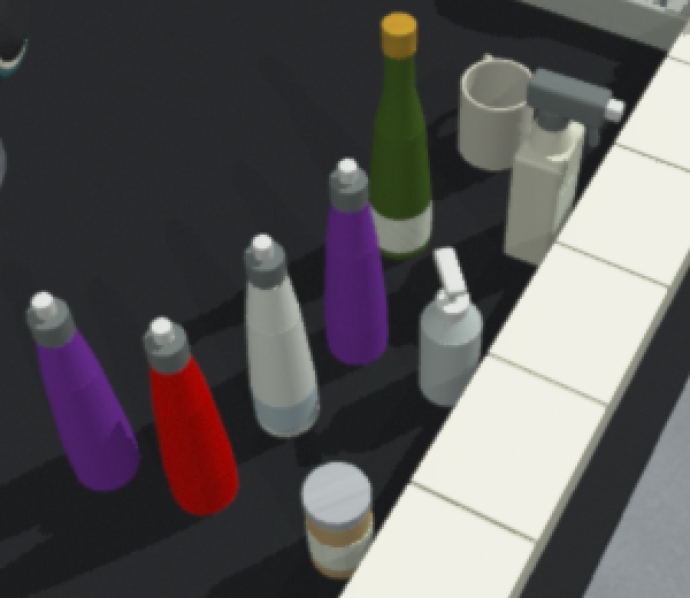

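```bash
cat >> h.py <<'E'
CAM={}
def getcam(n):
    if n not in CAM:
        CAM[n]=viewer.read_camera(n)
    return CAM[n]
def ray(c,uv,T=None):
    K=c['K'];W=np.linalg.inv(c['world_to_cam']) if T is None else T
    d=np.array([(uv[0]-K[0,2])/K[0,0],-(uv[1]-K[1,2])/K[1,1],-1.])
    d=W[:3,:3]@d; return W[:3,3],d/np.linalg.norm(d)
def plane(r,z): o,d=r; return o+d*(z-o[2])/d[2]
def tri(rs):
    A=np.zeros((3,3));b=np.zeros(3)
    for o,d in rs: P=np.eye(3)-np.outer(d,d);A+=P;b+=P@o
    p=np.linalg.solve(A,b); return p,max(np.linalg.norm((np.eye(3)-np.outer(d,d))@(p-o)) for o,d in rs)
def proj(c,p):
    q=c['world_to_cam']@np.append(p,1); return np.array([c['K'][0,2]-c['K'][0,0]*q[0]/q[2],c['K'][1,2]+c['K'][1,1]*q[1]/q[2]])
E
python3 - <<'E'
from h import *
sc=getcam('scene');sd=getcam('side')
A=lambda u,v:ray(sc,(120+u/2.2-.0,55+v/2.2)); B=lambda u,v:ray(sd,(110+u/2.3,75+v/2.3))
for n,a,b in [('wash',(230,60),(262,241)),('oil',(519,56),(399,20)),('purA',(332,85),(347,165)),('red',(141,37),(161,324)),('purB',(179,12),(42,299)),('jar',(63,249),(337,493)),('mug',(692,360),(496,88))]:
    p,e=tri([A(*a),B(*b)]); print(n,p.round(4),e.round(4))
print('base near edge z0: wash',plane(B(288,436),0).round(3),plane(A(228,335),0).round(3),'oil side',plane(B(402,258),0).round(3))
for u in [(90,321),(248,367),(434,420),(648,484)]: print('ledge sc',plane(A(*u),.075).round(4))
for u in [(413,482),(489,353),(557,242),(615,144)]: print('ledge sd',plane(B(*u),.075).round(4))
print('jar base side',plane(B(337,577),0).round(3),'soap base',plane(B(447,404),0).round(3),'spray corners',[plane(B(*u),0).round(3) for u in ((506,250),(544,264))])
print('spray body top',[plane(A(*u),.15).round(3) for u in ((477,318),(580,340),(590,318))])
E
```

```text
wash [ 0.5386 -0.0528  0.2531] 0.0006
oil [0.531  0.189  0.2895] 0.0019
purA [0.5572 0.0498 0.2529] 0.0006
red [ 0.515  -0.1576  0.2528] 0.0011
purB [ 0.4199 -0.1806  0.2515] 0.0009
jar [ 0.6579 -0.1538  0.1077] 0.0004
mug [0.5578 0.3546 0.0862] 0.0009
base near edge z0: wash [ 0.555 -0.078  0.   ] [ 0.568 -0.051  0.   ] oil side [0.547 0.162 0.   ]
ledge sc [ 0.7004 -0.0975  0.075 ]
ledge sc [0.701 0.05  0.075]
ledge sc [0.7004 0.2003 0.075 ]
ledge sc [0.7029 0.3498 0.075 ]
ledge sd [ 0.7    -0.1002  0.075 ]
ledge sd [0.6988 0.0497 0.075 ]
ledge sd [0.6998 0.199  0.075 ]
ledge sd [0.699  0.3477 0.075 ]
jar base side [ 0.667 -0.179  0.   ] soap base [0.671 0.025 0.   ] spray corners [array([0.639, 0.223, 0.   ]), array([0.681, 0.225, 0.   ])]
spray body top [array([0.675, 0.217, 0.15 ]), array([0.671, 0.286, 0.15 ]), array([0.64 , 0.286, 0.15 ])]
```

```bash
cat >> h.py <<'E'
from scipy.spatial.transform import Rotation as Ro
def Rt(tilt,yaw):
    s,c=np.sin(np.radians(tilt)),np.cos(np.radians(tilt))
    R=np.array([[0,-c,s],[-1,0,0],[0,-s,-c]]); return Ro.from_euler('z',yaw,degrees=True).as_matrix()@R
def step(p,R=None,g=-.3,lim=.099,n=8):
    s=bot.read_state(); R0=Ro.from_rotvec(s['tcp_rot']).as_matrix()
    d=R0.T@(np.array(p)-s['tool_pos']); k=min(1,lim/abs(d).max())
    r=np.zeros(3) if R is None else Ro.from_matrix(R0.T@R).as_rotvec()
    kr=min(1,np.radians(64)/max(1e-9,np.linalg.norm(r)))
    v=np.r_[np.degrees(r*kr)/120,d*k/.1]
    print('t %.2f pos'%s['time'],s['tool_pos'].round(4),'w %.2f'%s['width'],'F',s['wrist_force'].round(1),'rem',(np.array(p)-s['tool_pos']).round(3),'rot left',np.degrees(np.linalg.norm(r)).round(1))
    for i in (1,4,8): print(i,np.round(v*min(1,i/n),3))
E
python3 - <<'E'
from h import *
step((.36,-.2,.42),Rt(0,0))
E
```

```text
t 0.25 pos [ 0.2891 -0.6096  0.2526] w 1.00 F [ 0.1  0.6 -0. ] rem [0.071 0.41  0.167] rot left 25.4
1 [ 0.     0.     0.026 -0.124 -0.087 -0.061]
4 [ 0.     0.     0.106 -0.495 -0.349 -0.243]
8 [ 0.     0.001  0.211 -0.99  -0.698 -0.486]
```

Request:
move_arm(series="0 0 0.03 -0.12 -0.08 -0.12 -0.3; 0 0 0.06 -0.25 -0.17 -0.25 -0.3; 0 0 0.09 -0.37 -0.26 -0.37 -0.3; 0 0 0.11 -0.5 -0.35 -0.5 -0.3; 0 0 0.13 -0.62 -0.43 -0.62 -0.3; 0 0 0.16 -0.74 -0.52 -0.74 -0.3; 0 0 0.19 -0.87 -0.61 -0.87 -0.3; 0 0 0.21 -0.99 -0.7 -0.99 -0.3", squeeze=20)

```text
time: 1.05
tool_pos: [0.31, -0.4897, 0.3528]
tcp_rot: [-2.222, 2.221, 0.0]
wrist_force: [0.3, -0.5, -0.1]
width: 0.344
```

```bash
python3 - <<'E'
from h import *
step((.37,-.053,.42),Rt(45,0))
E
```

```text
t 1.05 pos [ 0.31   -0.4897  0.3528] w 0.34 F [ 0.3 -0.5 -0.1] rem [0.06  0.437 0.067] rot left 45.0
1 [ 0.047  0.     0.    -0.124 -0.017 -0.019]
4 [ 0.187  0.     0.    -0.495 -0.068 -0.076]
8 [ 0.375  0.     0.    -0.99  -0.137 -0.152]
```

Request:
move_arm(series="0.05 0 0 -0.12 -0.02 -0.08 -0.3; 0.1 0 0 -0.25 -0.04 -0.16 -0.3; 0.14 0 0 -0.37 -0.06 -0.24 -0.3; 0.19 0 0 -0.5 -0.08 -0.32 -0.3; 0.23 0 0 -0.62 -0.1 -0.4 -0.3; 0.28 0 0 -0.75 -0.12 -0.48 -0.3; 0.33 0 0 -0.87 -0.14 -0.56 -0.3; 0.375 0 0 -1 -0.16 -0.64 -0.3")

```text
time: 1.85
tool_pos: [0.3256, -0.3899, 0.4169]
tcp_rot: [-1.76, 1.755, -0.732]
wrist_force: [-0.8, 1.3, 0.1]
width: 0.352
```

```bash
python3 - <<'E'
from h import *
step((.4,-.053,.42),Rt(45,0))
E
```

```text
t 1.85 pos [ 0.3256 -0.3899  0.4169] w 0.35 F [-0.8  1.3  0.1] rem [0.074 0.337 0.003] rot left 0.3
1 [-0.     0.     0.    -0.124 -0.02   0.019]
4 [-0.001  0.     0.001 -0.495 -0.082  0.075]
8 [-0.002  0.     0.001 -0.99  -0.163  0.15 ]
```

Request:
move_arm(series="0 0 0 -0.12 -0.02 0.02 -0.3; 0 0 0 -0.25 -0.04 0.04 -0.3; 0 0 0 -0.37 -0.06 0.06 -0.3; 0 0 0 -0.5 -0.08 0.08 -0.3; 0 0 0 -0.62 -0.1 0.1 -0.3; 0 0 0 -0.75 -0.12 0.12 -0.3; 0 0 0 -0.87 -0.14 0.14 -0.3; 0 0 0 -1 -0.16 0.16 -0.3")

```text
time: 2.65
tool_pos: [0.3484, -0.2892, 0.4163]
tcp_rot: [-1.762, 1.757, -0.728]
wrist_force: [1.1, 0.5, 0.8]
width: 0.347
```

Request:
move_arm(series="0 0 0 -0.12 -0.02 0.02 -0.3; 0 0 0 -0.25 -0.04 0.04 -0.3; 0 0 0 -0.37 -0.06 0.06 -0.3; 0 0 0 -0.5 -0.08 0.08 -0.3; 0 0 0 -0.62 -0.1 0.1 -0.3; 0 0 0 -0.75 -0.12 0.12 -0.3; 0 0 0 -0.87 -0.14 0.14 -0.3; 0 0 0 -1 -0.16 0.16 -0.3")

```text
time: 3.45
tool_pos: [0.3706, -0.1893, 0.4163]
tcp_rot: [-1.762, 1.757, -0.728]
wrist_force: [-0.7, 0.2, -1.0]
width: 0.347
```

Request:
move_arm(series="0 0 0 -0.12 -0.02 0.02 -0.3; 0 0 0 -0.25 -0.04 0.04 -0.3; 0 0 0 -0.37 -0.06 0.06 -0.3; 0 0 0 -0.5 -0.08 0.08 -0.3; 0 0 0 -0.62 -0.1 0.1 -0.3; 0 0 0 -0.75 -0.12 0.12 -0.3; 0 0 0 -0.87 -0.14 0.14 -0.3; 0 0 0 -1 -0.16 0.16 -0.3")

```text
time: 4.25
tool_pos: [0.3927, -0.0893, 0.4164]
tcp_rot: [-1.761, 1.757, -0.728]
wrist_force: [0.9, 1.0, -0.3]
width: 0.352
```

```bash
python3 - <<'E'
from h import *
step((.43,-.053,.20),Rt(45,0))
shot('wrist','wrist1.png');shot('side','side1.png')
E
```

```text
t 4.25 pos [ 0.3927 -0.0893  0.4164] w 0.35 F [ 0.9  1.  -0.3] rem [ 0.037  0.036 -0.216] rot left 0.2
1 [-0.     0.     0.    -0.025  0.087  0.124]
4 [-0.     0.001  0.    -0.1    0.35   0.495]
8 [-0.     0.001  0.001 -0.199  0.699  0.99 ]
```

View pics/wrist1.png

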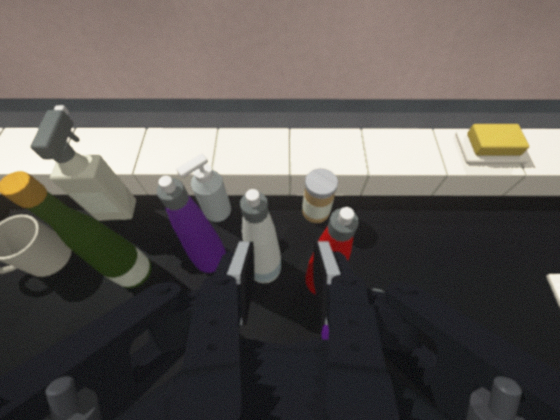

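View pics/side1.png

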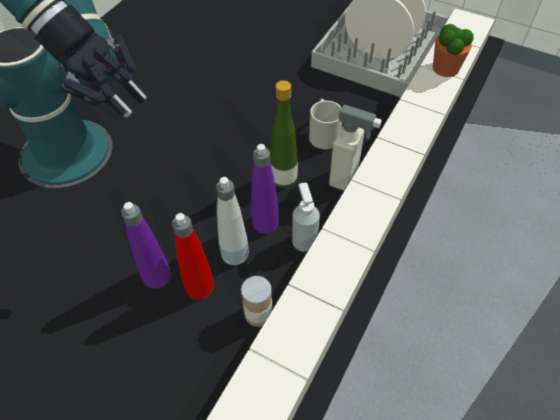

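Request:
move_arm(series="0 0 0 -0.05 0.09 0.12 -0.3; 0 0 0 -0.09 0.18 0.25 -0.3; 0 0 0 -0.14 0.26 0.37 -0.3; 0 0 0 -0.18 0.35 0.5 -0.3; 0 0 0 -0.22 0.44 0.62 -0.3; 0 0 0 -0.27 0.53 0.75 -0.3; 0 0 0 -0.31 0.62 0.87 -0.3; 0 0 0 -0.36 0.7 1 -0.3")

```text
time: 5.15
tool_pos: [0.4137, -0.0543, 0.2954]
tcp_rot: [-1.762, 1.758, -0.728]
wrist_force: [-0.4, 0.0, 0.0]
width: 0.353
```

```bash
python3 - <<'E'
from h import *
step((.45,-.053,.10),Rt(45,0))
step((.455,-.053,.05),Rt(45,0))
print(bot.read_state()['q'])
E
```

```text
t 5.15 pos [ 0.4137 -0.0543  0.2954] w 0.35 F [-0.4  0.   0. ] rem [ 0.036  0.001 -0.195] rot left 0.1
1 [-0.     0.     0.    -0.001  0.085  0.124]
4 [-0.     0.     0.    -0.004  0.34   0.495]
8 [-0.     0.001  0.001 -0.007  0.68   0.99 ]
t 5.15 pos [ 0.4137 -0.0543  0.2954] w 0.35 F [-0.4  0.   0. ] rem [ 0.041  0.001 -0.245] rot left 0.1
1 [-0.     0.     0.    -0.001  0.088  0.124]
4 [-0.     0.     0.    -0.003  0.353  0.495]
8 [-0.     0.001  0.001 -0.006  0.705  0.99 ]
[-0.42079165 -0.80998249  2.51859293  0.44308913  0.7438759   0.9265994 ]
```

```bash
cat >> h.py <<'E'
def Ry(tilt,yaw):
    s,c=np.sin(np.radians(tilt)),np.cos(np.radians(tilt))
    R=np.array([[c,0,s],[0,-1,0],[s,0,-c]]); return Ro.from_euler('z',yaw,degrees=True).as_matrix()@R
E
python3 - <<'E'
from h import *
step((.42,-.057,.36),Ry(10,0))
from scipy.spatial.transform import Slerp
s=bot.read_state();R0=Ro.from_rotvec(s['tcp_rot'])
r=(R0.inv()*Ro.from_matrix(Ry(10,0))).as_rotvec();print(np.degrees(r),np.degrees(r)/120)
c=viewer.read_camera('side');cv2.imwrite('pics/grip.png',cv2.resize(c['pixels'][0:300,0:260,::-1],None,fx=2,fy=2))
E
```

```text
t 5.15 pos [ 0.4137 -0.0543  0.2954] w 0.35 F [-0.4  0.   0. ] rem [ 0.006 -0.003  0.065] rot left 95.1
1 [-0.019 -0.019 -0.061  0.003 -0.063 -0.052]
4 [-0.077 -0.077 -0.244  0.014 -0.251 -0.206]
8 [-0.154 -0.153 -0.487  0.027 -0.501 -0.413]
[-27.45380487 -27.3607788  -86.818501  ] [-0.22878171 -0.22800649 -0.72348751]
```

View pics/grip.png

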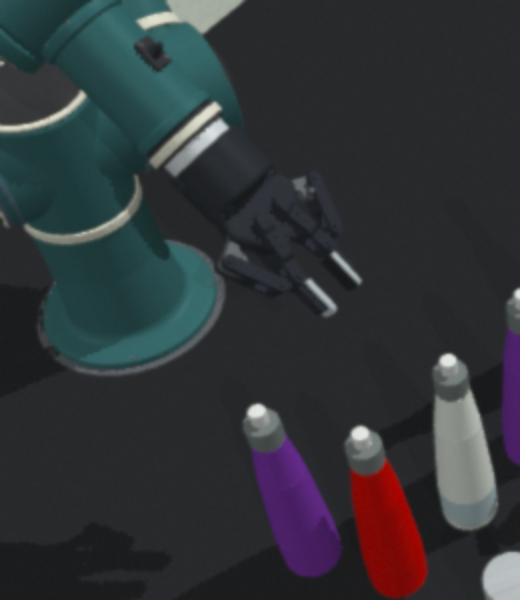

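```bash
python3 - <<'E'
from h import *
step((.445,-.054,.21),Rt(25,0))
E
```

```text
t 5.20 pos [ 0.4128 -0.0532  0.2916] w 0.35 F [-1.4 -0.5 -2.9] rem [ 0.032 -0.001 -0.082] rot left 19.7
1 [-0.021  0.     0.     0.001  0.043  0.101]
4 [-0.082  0.001  0.     0.006  0.173  0.403]
8 [-0.164  0.002  0.001  0.011  0.345  0.807]
```

Request:
move_arm(series="-0.02 0 0 0 0.04 0.1 -0.43; -0.04 0 0 0 0.09 0.2 -0.43; -0.06 0 0 0 0.13 0.3 -0.43; -0.08 0 0 0 0.17 0.4 -0.43; -0.1 0 0 0 0.22 0.5 -0.43; -0.12 0 0 0 0.26 0.6 -0.43; -0.14 0 0 0 0.3 0.7 -0.43; -0.165 0 0 0 0.34 0.8 -0.43")

```text
time: 6.0
tool_pos: [0.4465, -0.0545, 0.2154]
tcp_rot: [-1.981, 1.976, -0.44]
wrist_force: [-0.8, -0.5, 0.3]
width: 0.287
```

```bash
python3 - <<'E'
from h import *
step((.465,-.054,.12),Rt(25,0))
print(bot.read_state()['q'])
shot('side','side2.png')
E
```

```text
t 6.00 pos [ 0.4465 -0.0545  0.2154] w 0.29 F [-0.8 -0.5  0.3] rem [ 0.019  0.    -0.095] rot left 0.2
1 [-0.     0.     0.    -0.001  0.03   0.118]
4 [-0.     0.     0.    -0.002  0.118  0.471]
8 [-0.001  0.001  0.001 -0.004  0.237  0.943]
[-0.25564801 -0.43390637  2.37463115  0.15443372  0.78158389  1.22623768]
```

View pics/side2.png

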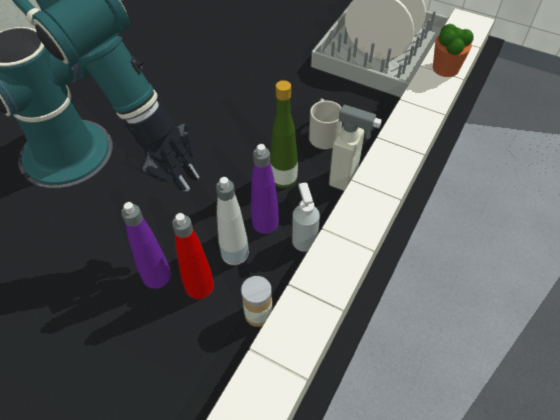

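Request:
move_arm(series="0 0 0 0 0.03 0.12 -0.43; 0 0 0 0 0.06 0.24 -0.43; 0 0 0 0 0.09 0.35 -0.43; 0 0 0 0 0.12 0.47 -0.43; 0 0 0 0 0.15 0.59 -0.43; 0 0 0 0 0.18 0.71 -0.43; 0 0 0 0 0.21 0.83 -0.43; 0 0 0 0 0.24 0.94 -0.43")

```text
time: 6.85
tool_pos: [0.4647, -0.0543, 0.1198]
tcp_rot: [-1.98, 1.975, -0.442]
wrist_force: [0.2, -0.6, 0.7]
width: 0.284
```

```bash
python3 - <<'E'
from h import *
step((.470,-.054,.06),Rt(25,0))
print(bot.read_state()['q'])
for n in ('side','scene'):
    c=shot(n,n+'3.png')
    s=bot.read_state();R=Ro.from_rotvec(s['tcp_rot']).as_matrix()
    p=proj(c,s['tool_pos']+R@[0,0,.022]);print(n,p)
    x,y=int(p[0])-60,int(p[1])-50; x=max(x,0)
    cv2.imwrite('pics/%s3c.png'%n,cv2.resize(c['pixels'][y:y+120,x:x+150,::-1],None,fx=5,fy=5,interpolation=cv2.INTER_CUBIC)); print(x,y)
    for q in ([.012,0,.022],[-.012,0,.022],[0,0,0]): print(q,(proj(c,s['tool_pos']+R@q)-[x,y])*5)
E
```

```text
t 6.85 pos [ 0.4647 -0.0543  0.1198] w 0.28 F [ 0.2 -0.6  0.7] rem [ 0.005  0.    -0.06 ] rot left 0.3
1 [-0.     0.     0.    -0.     0.026  0.07 ]
4 [-0.001  0.     0.001 -0.002  0.104  0.282]
8 [-0.002  0.001  0.001 -0.003  0.207  0.564]
[-0.24163754 -0.25361769  2.45057925  0.20707465  0.52506025  1.1694315 ]
side [204.13853014 216.08814001]
144 166
[0.012, 0, 0.022] [284.80391827 271.17858369]
[-0.012, 0, 0.022] [316.40677406 229.93071511]
[0, 0, 0] [275.72811713 213.82404895]
scene [243.53122748 146.56597587]
183 96
[0.012, 0, 0.022] [277.90661688 247.48568523]
[-0.012, 0, 0.022] [327.62367332 258.22114984]
[0, 0, 0] [312.13459909 201.49100343]
```

View pics/side3c.png

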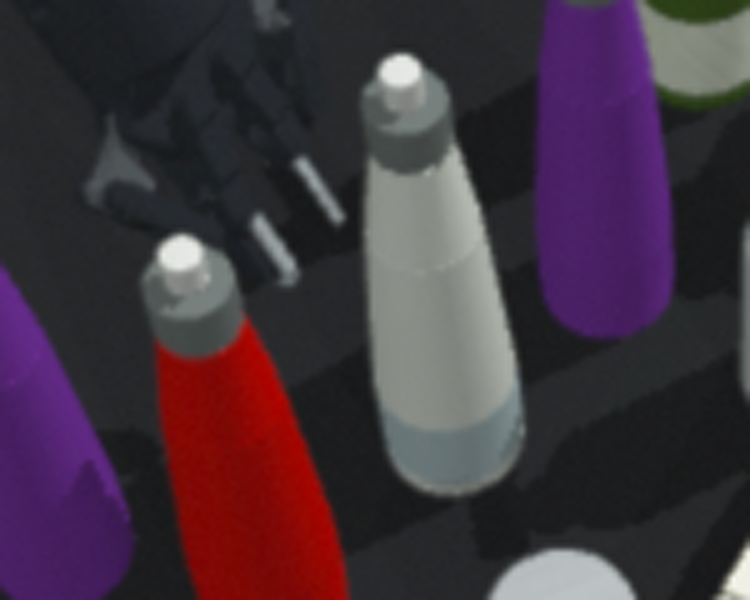

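View pics/scene3c.png

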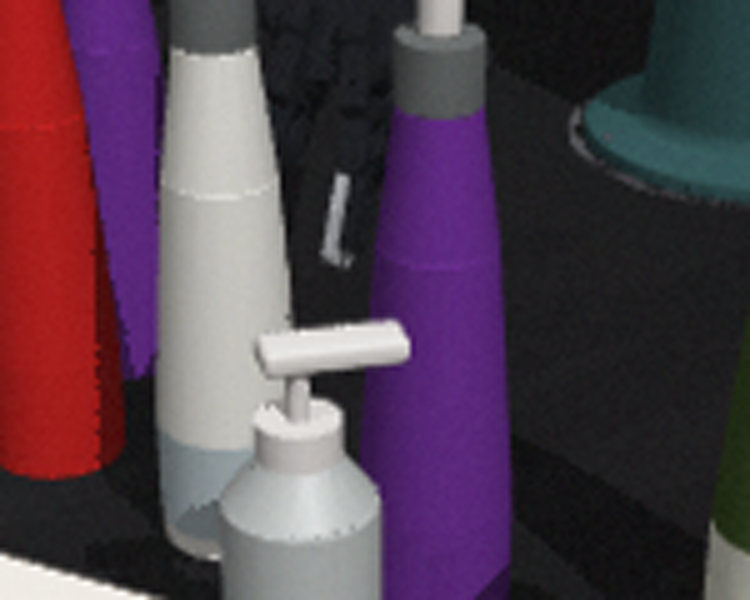

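```bash
python3 - <<'E'
from h import *
step((.476,-.054,.038),Rt(25,0))
E
```

```text
t 6.95 pos [ 0.4634 -0.0539  0.1184] w 0.29 F [-0.3  0.6  0.2] rem [ 0.013 -0.    -0.08 ] rot left 0.2
1 [-0.     0.     0.     0.     0.028  0.098]
4 [-0.     0.     0.     0.001  0.113  0.391]
8 [-0.     0.001  0.001  0.002  0.225  0.782]
```

Request:
move_arm(series="0 0 0 0 0.03 0.1 -0.43; 0 0 0 0 0.06 0.2 -0.43; 0 0 0 0 0.08 0.3 -0.43; 0 0 0 0 0.11 0.4 -0.43; 0 0 0 0 0.14 0.5 -0.43; 0 0 0 0 0.17 0.6 -0.43; 0 0 0 0 0.2 0.7 -0.43; 0 0 0 0 0.22 0.79 -0.43")

```text
time: 7.75
tool_pos: [0.4782, -0.0539, 0.0382]
tcp_rot: [-1.981, 1.975, -0.441]
wrist_force: [-1.5, -0.3, -0.4]
width: 0.284
```

```bash
python3 - <<'E'
from h import *
step((.520,-.054,.038),Rt(32,0))
print(bot.read_state()['q'])
shot('wrist','wrist4.png')
for n in ('side','scene'):
    c=shot(n,n+'4.png')
    s=bot.read_state();R=Ro.from_rotvec(s['tcp_rot']).as_matrix()
    p=proj(c,s['tool_pos']+R@[0,0,.022]);print(n,p)
    x,y=max(0,int(p[0])-70),int(p[1])-70
    cv2.imwrite('pics/%s4c.png'%n,cv2.resize(c['pixels'][y:y+120,x:x+150,::-1],None,fx=5,fy=5,interpolation=cv2.INTER_CUBIC))
E
```

```text
t 7.75 pos [ 0.4782 -0.0539  0.0382] w 0.28 F [-1.5 -0.3 -0.4] rem [ 0.042 -0.    -0.   ] rot left 6.8
1 [ 0.007  0.     0.     0.    -0.047  0.022]
4 [ 0.029  0.     0.001  0.001 -0.189  0.09 ]
8 [ 0.057  0.001  0.001  0.002 -0.377  0.179]
[-0.23100644 -0.04870139  2.48002385  0.34247489  0.29814642  1.02994084]
side [214.08185723 239.52768547]
scene [241.19024224 182.52211615]
```

View pics/wrist4.png

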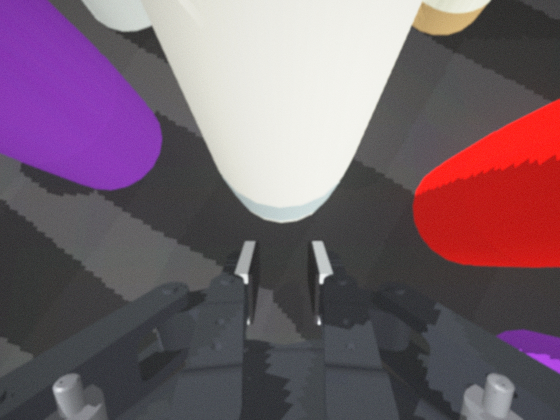

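View pics/side4c.png

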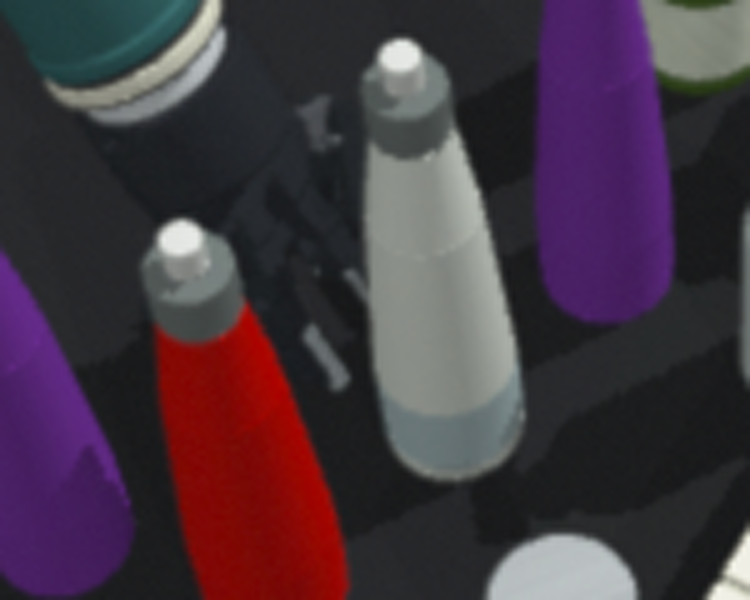

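Request:
move_arm(series="0.01 0 0 0 -0.03 0.01 -0.43; 0.015 0 0 0 -0.06 0.02 -0.43; 0.02 0 0 0 -0.08 0.04 -0.43; 0.03 0 0 0 -0.1 0.05 -0.43; 0.035 0 0 0 -0.13 0.06 -0.43; 0.045 0 0 0 -0.15 0.07 -0.43; 0.05 0 0 0 -0.18 0.08 -0.43; 0.057 0 0 0 -0.2 0.09 -0.43")

```text
time: 8.7
tool_pos: [0.4991, -0.0533, 0.039]
tcp_rot: [-1.908, 1.902, -0.543]
wrist_force: [-3.9, -0.3, -1.1]
width: 0.285
```

```bash
python3 - <<'E'
from h import *
step((.54,-.054,.0385),Rt(33,0))
shot('wrist','wrist5.png')
c=shot('side','side5.png');a=c['pixels'][150:300,150:330,::-1];cv2.imwrite('pics/side5c.png',cv2.resize(a,None,fx=4,fy=4))
E
```

```text
t 8.70 pos [ 0.4991 -0.0533  0.039 ] w 0.29 F [-3.9 -0.3 -1.1] rem [ 0.041 -0.001 -0.   ] rot left 1.1
1 [ 0.001  0.     0.     0.001 -0.043  0.028]
4 [ 0.004  0.001  0.001  0.004 -0.172  0.11 ]
8 [ 0.009  0.001  0.001  0.009 -0.344  0.22 ]
```

View pics/wrist5.png

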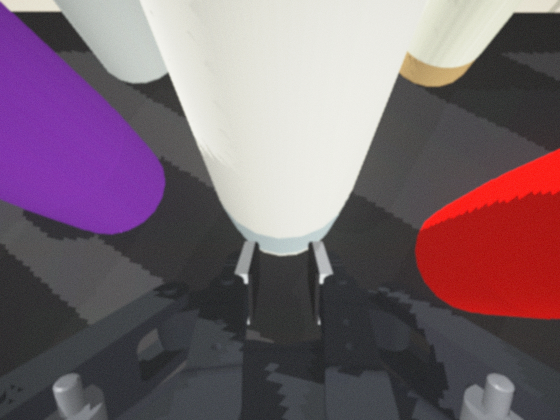

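View pics/side5c.png

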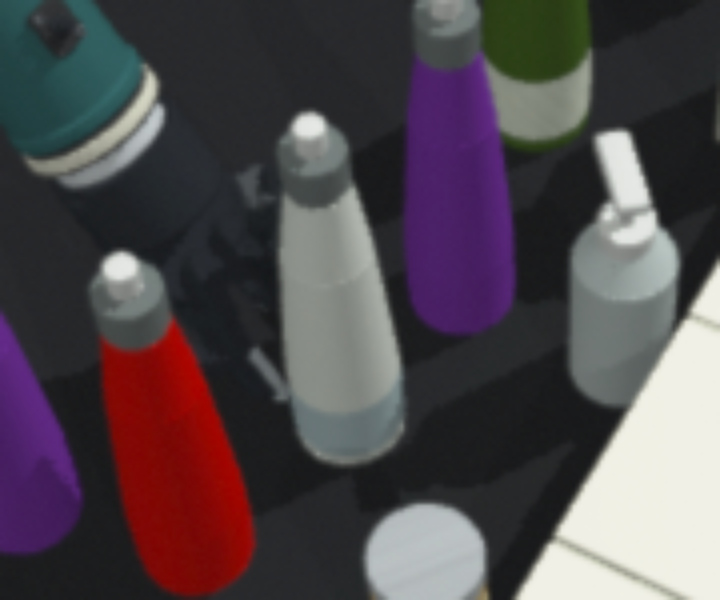

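Request:
move_arm(series="0 0 0 0 -0.04 0.03 -0.43; 0 0 0 0 -0.08 0.05 -0.43; 0 0 0 0 -0.13 0.08 -0.43; 0 0 0 0 -0.17 0.11 -0.43; 0 0 0 0 -0.21 0.135 -0.43; 0 0 0 0 -0.25 0.16 -0.43; 0 0 0 0 -0.3 0.19 -0.43; 0 0 0 0 -0.34 0.22 -0.43")

```text
time: 9.6
tool_pos: [0.5415, -0.0538, 0.0392]
tcp_rot: [-1.907, 1.902, -0.546]
wrist_force: [-4.1, 0.7, -1.5]
width: 0.288
```

```bash
python3 - <<'E'
from h import *
step((.59,-.054,.0385),Rt(33,0))
shot('wrist','wrist6.png')
E
```

```text
t 9.60 pos [ 0.5415 -0.0538  0.0392] w 0.29 F [-4.1  0.7 -1.5] rem [ 0.049 -0.    -0.001] rot left 1.0
1 [ 0.001  0.     0.     0.    -0.051  0.033]
4 [ 0.004  0.     0.001  0.002 -0.204  0.132]
8 [ 0.008  0.001  0.001  0.004 -0.408  0.263]
```

View pics/wrist6.png

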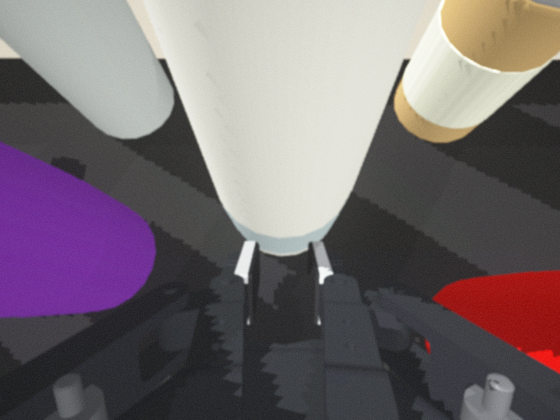

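Request:
move_arm(series="0 0 0 0 -0.05 0.03 -0.43; 0 0 0 0 -0.1 0.06 -0.43; 0 0 0 0 -0.15 0.1 -0.43; 0 0 0 0 -0.2 0.13 -0.43; 0 0 0 0 -0.25 0.16 -0.43; 0 0 0 0 -0.3 0.19 -0.43; 0 0 0 0 -0.35 0.22 -0.43; 0 0 0 0 -0.4 0.255 -0.43")

```text
time: 10.45
tool_pos: [0.5888, -0.0536, 0.0387]
tcp_rot: [-1.907, 1.902, -0.546]
wrist_force: [-5.3, 0.6, 1.8]
width: 0.285
```

```bash
python3 - <<'E'
from h import *
step((.611,-.054,.0385),Rt(33,0))
for n in ('side','scene'):
    c=shot(n,n+'7.png'); cv2.imwrite('pics/%s7c.png'%n,cv2.resize(c['pixels'][75:325,130:430,::-1],None,fx=2.4,fy=2.4,interpolation=3))
E
```

```text
t 10.45 pos [ 0.5888 -0.0536  0.0387] w 0.28 F [-5.3  0.6  1.8] rem [ 0.022 -0.    -0.   ] rot left 1.0
1 [ 0.001  0.     0.     0.001 -0.023  0.015]
4 [ 0.004  0.     0.001  0.002 -0.094  0.06 ]
8 [ 0.008  0.001  0.001  0.005 -0.187  0.12 ]
```

View pics/side7c.png

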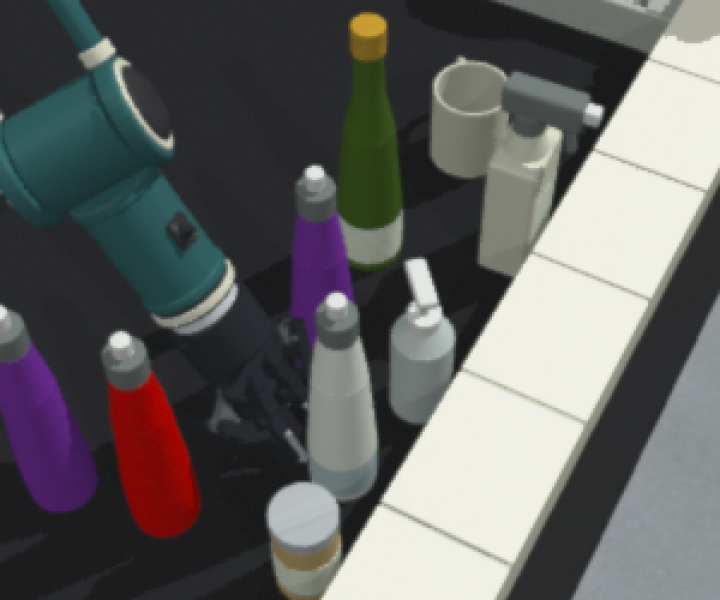

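View pics/scene7c.png

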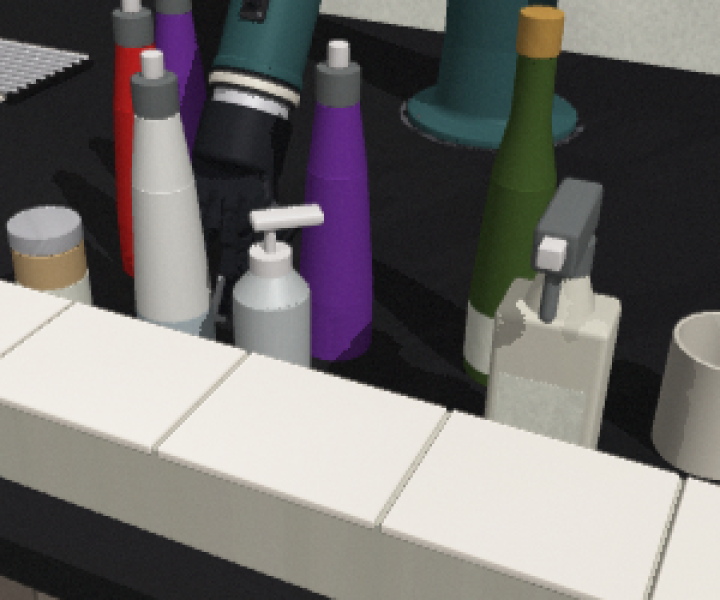

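```bash
python3 - <<'E'
from h import *
sc=getcam('scene');sd=getcam('side')
A=lambda u,v:ray(sc,(130+u/2.4,75+v/2.4)); B=lambda u,v:ray(sd,(130+u/2.4,75+v/2.4))
print(tri([A(152,56),B(337,300)]))
print('base near',plane(B(343,500),0))
E
```

```text
(array([ 0.63632837, -0.05333667,  0.25202138]), np.float64(0.00171747541051699))
base near [ 0.64900599 -0.07884994  0.        ]
```

Request:
move_arm(series="0 0 0 0 -0.03 0.02 -0.43; 0 0 0 0 -0.07 0.04 -0.43; 0 0 0 0 -0.1 0.065 -0.43; 0 0 0 0 -0.14 0.085 -0.43; 0 0 0 0 -0.17 0.105 -0.43; 0 0 0 0 -0.19 0.12 -0.43; 0 0 0 0 -0.195 0.125 -0.43; 0 0 0 0 -0.195 0.125 -0.43")

```text
time: 11.45
tool_pos: [0.6112, -0.0535, 0.0387]
tcp_rot: [-1.907, 1.902, -0.546]
wrist_force: [-6.6, 1.5, 4.2]
width: 0.286
```

```bash
python3 - <<'E'
from h import *
step((.55,-.054,.0395),Rt(33,0))
for n in ('side','scene'):
    c=shot(n,n+'8.png'); cv2.imwrite('pics/%s8c.png'%n,cv2.resize(c['pixels'][75:325,130:430,::-1],None,fx=2.4,fy=2.4,interpolation=3))
E
```

```text
t 11.45 pos [ 0.6112 -0.0535  0.0387] w 0.29 F [-6.6  1.5  4.2] rem [-0.061 -0.     0.001] rot left 1.0
1 [ 0.001  0.     0.     0.     0.064 -0.041]
4 [ 0.004  0.     0.001  0.002  0.257 -0.166]
8 [ 0.008  0.001  0.001  0.003  0.515 -0.332]
```

View pics/side8c.png

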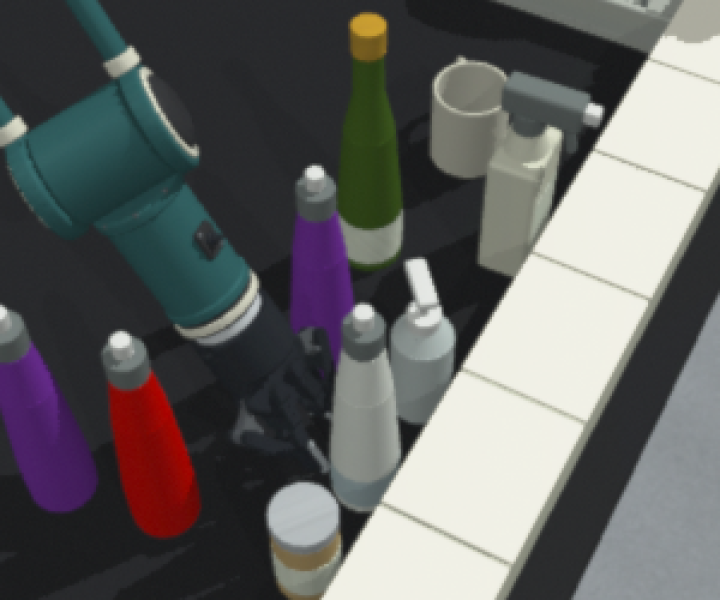

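View pics/scene8c.png

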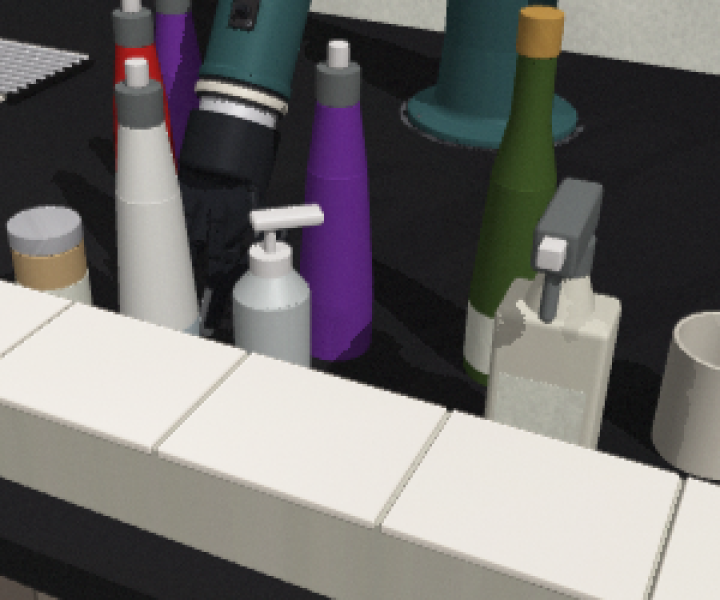

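```bash
python3 - <<'E'
from h import *
sc=getcam('scene');sd=getcam('side')
A=lambda u,v:ray(sc,(130+u/2.4,75+v/2.4)); B=lambda u,v:ray(sd,(130+u/2.4,75+v/2.4))
print(tri([A(135,63),B(364,311)]))
step((.545,-.054,.045),Rt(25,0))
E
```

```text
(array([ 0.6583335 , -0.05265905,  0.25307209]), np.float64(0.0008213409357146616))
t 11.65 pos [ 0.6112 -0.0535  0.0387] w 0.29 F [-5.8  0.8  3.7] rem [-0.066 -0.     0.006] rot left 7.1
1 [-0.007  0.     0.     0.     0.066 -0.051]
4 [-0.029  0.     0.001  0.001  0.264 -0.202]
8 [-0.059  0.001  0.001  0.003  0.528 -0.405]
```

Request:
move_arm(series="0 0 0 0 0.05 -0.03 -0.43; 0 0 0 0 0.12 -0.08 -0.43; 0 0 0 0 0.2 -0.13 -0.43; 0 0 0 0 0.28 -0.18 -0.43; 0 0 0 0 0.36 -0.24 -0.43; 0 0 0 0 0.44 -0.29 -0.43; 0 0 0 0 0.53 -0.35 -0.43; 0 0 0 0 0.62 -0.41 -0.43")

```text
time: 12.45
tool_pos: [0.5361, -0.0538, 0.0403]
tcp_rot: [-1.907, 1.902, -0.546]
wrist_force: [-0.4, -0.4, 0.0]
width: 0.29
```

```bash
python3 - <<'E'
from h import *
step((.47,-.045,.09),Rt(23,0))
E
```

```text
t 12.45 pos [ 0.5361 -0.0538  0.0403] w 0.29 F [-0.4 -0.4  0. ] rem [-0.066  0.009  0.05 ] rot left 9.0
1 [-0.009  0.     0.    -0.011  0.037 -0.096]
4 [-0.038  0.     0.001 -0.045  0.148 -0.386]
8 [-0.075  0.001  0.001 -0.09   0.297 -0.772]
```

Request:
move_arm(series="-0.01 0 0 0 0.04 -0.1 -0.43; -0.02 0 0 0 0.08 -0.2 -0.43; -0.03 0 0 0 0.11 -0.29 -0.43; -0.04 0 0 0 0.15 -0.39 -0.43; -0.05 0 0 0 0.19 -0.48 -0.43; -0.06 0 0 0 0.22 -0.58 -0.43; -0.07 0 0 -0.04 0.26 -0.68 -0.43; -0.075 0 0 -0.09 0.3 -0.77 -0.43")

```text
time: 13.25
tool_pos: [0.4703, -0.0451, 0.0902]
tcp_rot: [-2.003, 1.998, -0.407]
wrist_force: [-1.7, -0.5, 0.1]
width: 0.284
```

```bash
python3 - <<'E'
from h import *
step((.455,.05,.09),Rt(25,-8))
step((.455,.21,.09),Rt(25,-18))
E
```

```text
t 13.25 pos [ 0.4703 -0.0451  0.0902] w 0.28 F [-1.7 -0.5  0.1] rem [-0.015  0.095 -0.   ] rot left 8.4
1 [ 0.002  0.003  0.008 -0.119  0.017 -0.007]
4 [ 0.008  0.014  0.031 -0.476  0.07  -0.029]
8 [ 0.016  0.028  0.062 -0.951  0.139 -0.057]
t 13.25 pos [ 0.4703 -0.0451  0.0902] w 0.28 F [-1.7 -0.5  0.1] rem [-0.015  0.255 -0.   ] rot left 18.3
1 [ 0.002  0.008  0.017 -0.124  0.007 -0.003]
4 [ 0.008  0.031  0.069 -0.495  0.026 -0.011]
8 [ 0.016  0.061  0.138 -0.99   0.053 -0.022]
```

Request:
move_arm(series="0 0 0.01 -0.12 0.02 -0.01 -0.43; 0 0.01 0.02 -0.24 0.05 -0.02 -0.43; 0.01 0.01 0.03 -0.37 0.07 -0.03 -0.43; 0.01 0.01 0.03 -0.5 0.09 -0.04 -0.43; 0.01 0.02 0.04 -0.62 0.11 -0.05 -0.43; 0.01 0.02 0.05 -0.74 0.13 -0.055 -0.43; 0.015 0.025 0.055 -0.87 0.14 -0.06 -0.43; 0.015 0.03 0.06 -1 0.14 -0.06 -0.43")

```text
time: 14.05
tool_pos: [0.4541, 0.0552, 0.0893]
tcp_rot: [-1.855, 2.128, -0.475]
wrist_force: [-0.3, -0.7, -0.1]
width: 0.288
```

```bash
python3 - <<'E'
from h import *
step((.452,.15,.08),Rt(30,-18))
E
```

```text
t 14.05 pos [0.4541 0.0552 0.0893] w 0.29 F [-0.3 -0.7 -0.1] rem [-0.002  0.095 -0.009] rot left 11.3
1 [ 0.005  0.004  0.01  -0.117  0.022  0.002]
4 [ 0.021  0.018  0.038 -0.468  0.087  0.008]
8 [ 0.043  0.036  0.076 -0.937  0.174  0.015]
```

Request:
move_arm(series="0.005 0.005 0.01 -0.12 0.02 0 -0.43; 0.01 0.01 0.02 -0.24 0.05 0 -0.43; 0.015 0.015 0.03 -0.36 0.07 0.01 -0.43; 0.02 0.02 0.04 -0.47 0.09 0.01 -0.43; 0.025 0.025 0.05 -0.59 0.11 0.01 -0.43; 0.03 0.03 0.055 -0.7 0.13 0.01 -0.43; 0.04 0.03 0.065 -0.82 0.15 0.015 -0.43; 0.043 0.036 0.076 -0.94 0.175 0.015 -0.43")

```text
time: 14.85
tool_pos: [0.462, 0.112, 0.1042]
tcp_rot: [-1.685, 2.224, -0.489]
wrist_force: [0.4, 0.1, -0.2]
width: 0.284
```

```bash
python3 - <<'E'
from h import *
step((.463,.210,.038),Rt(35,-18))
shot('wrist','wrist9.png')
c=shot('side','side9.png');cv2.imwrite('pics/side9c.png',cv2.resize(c['pixels'][60:310,130:430,::-1],None,fx=2.4,fy=2.4,interpolation=3))
E
```

```text
t 14.85 pos [0.462  0.112  0.1042] w 0.28 F [ 0.4  0.1 -0.2] rem [ 0.001  0.098 -0.066] rot left 9.3
1 [ 0.009  0.003  0.001 -0.115  0.067  0.064]
4 [ 0.036  0.014  0.005 -0.461  0.266  0.257]
8 [ 0.071  0.028  0.011 -0.922  0.532  0.514]
```

View pics/wrist9.png

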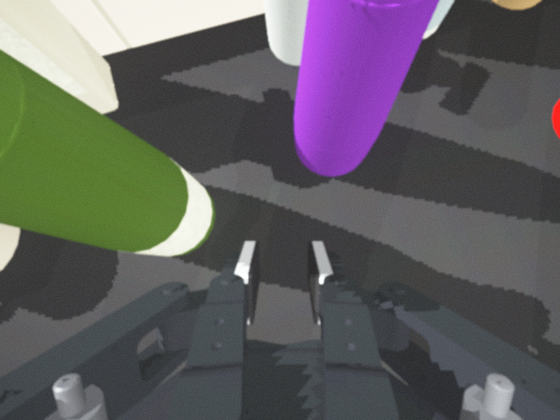

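View pics/side9c.png

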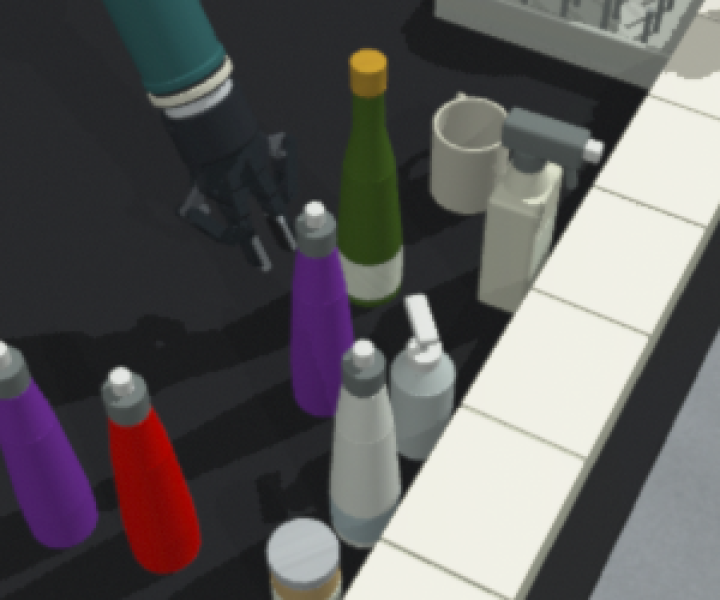

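```bash
python3 - <<'E'
from h import *
s=bot.read_state();print(s['q'],s['joint_vel'].round(2))
step((.452,.15,.08),Rt(30,-18))
E
```

```text
[ 0.34069048 -0.17508484  2.43203605 -0.46914139  0.52360379  2.55149727] [ 0.    0.    0.02 -0.02 -0.    0.  ]
t 14.95 pos [0.4632 0.1125 0.1051] w 0.29 F [ 0.7  0.9 -0.2] rem [-0.011  0.037 -0.025] rot left 5.0
1 [ 0.004  0.003  0.002 -0.04   0.038  0.018]
4 [ 0.015  0.014  0.006 -0.161  0.151  0.072]
8 [ 0.029  0.027  0.012 -0.322  0.302  0.143]
```

Request:
move_arm(series="0 0 -0.06 0 -0.03 -0.06 -0.43; 0 0 -0.12 0 -0.06 -0.12 -0.43; 0 0 -0.18 0 -0.09 -0.18 -0.43; 0 0 -0.25 0 -0.12 -0.24 -0.43; 0 0 -0.31 0 -0.15 -0.3 -0.43; 0 0 -0.37 0 -0.18 -0.35 -0.43; 0 0 -0.43 0 -0.21 -0.4 -0.43; 0 0 -0.5 0 -0.23 -0.44 -0.43")

```text
time: 15.75
tool_pos: [0.4627, 0.11, 0.1538]
tcp_rot: [-2.74, 1.144, -0.686]
wrist_force: [-0.7, 0.6, -0.1]
width: 0.286
```

```bash
cat >> h.py <<'E'
FL=np.diag([-1,-1,1.])
E
python3 - <<'E'
from h import *
s=bot.read_state();print(s['q'].round(3))
R0=Ro.from_rotvec(s['tcp_rot']);print('toolz',R0.as_matrix()[:,2].round(3),'toolx',R0.as_matrix()[:,0].round(3))
step((.455,.15,.15),Rt(30,-18)@FL)
E
```

```text
[ 0.335 -0.261  2.391 -0.385  0.64   1.393]
toolz [ 0.439 -0.085 -0.894] toolx [ 0.618 -0.695  0.369]
t 15.75 pos [0.4627 0.11   0.1538] w 0.29 F [-0.7  0.6 -0.1] rem [-0.008  0.04  -0.004] rot left 118.2
1 [-0.003  0.001 -0.067 -0.042 -0.028 -0.004]
4 [-0.012  0.004 -0.266 -0.17  -0.113 -0.017]
8 [-0.025  0.008 -0.533 -0.339 -0.226 -0.034]
```

Good: the last joint unwinds. Continue the half-turn.

Request:
move_arm(series="0 0 -0.07 -0.04 -0.03 0 -0.43; 0 0 -0.13 -0.08 -0.06 0 -0.43; 0 0 -0.2 -0.12 -0.08 0 -0.43; -0.01 0 -0.27 -0.17 -0.11 -0.02 -0.43; -0.01 0 -0.33 -0.21 -0.14 -0.02 -0.43; -0.02 0 -0.4 -0.25 -0.17 -0.02 -0.43; -0.02 0 -0.47 -0.3 -0.2 -0.03 -0.43; -0.025 0.01 -0.53 -0.34 -0.23 -0.03 -0.43")

```text
time: 16.55
tool_pos: [0.4559, 0.1506, 0.1498]
tcp_rot: [2.828, 0.437, 0.635]
wrist_force: [-0.4, 0.2, -0.1]
width: 0.287
```

```bash
python3 - <<'E'
from h import *
s=bot.read_state();print(s['q'].round(3))
step((.455,.21,.12),Rt(33,-18)@FL)
E
```

```text
[ 0.493 -0.205  2.363 -0.538  0.703  0.552]
t 16.55 pos [0.4559 0.1506 0.1498] w 0.29 F [-0.4  0.2 -0.1] rem [-0.001  0.059 -0.03 ] rot left 54.8
1 [-0.005  0.002 -0.057  0.009 -0.08   0.022]
4 [-0.021  0.009 -0.227  0.037 -0.318  0.089]
8 [-0.042  0.018 -0.454  0.074 -0.636  0.178]
```

Request:
move_arm(series="-0.005 0 -0.06 0.01 -0.08 0.02 -0.43; -0.01 0 -0.11 0.02 -0.16 0.04 -0.43; -0.015 0.01 -0.17 0.03 -0.24 0.07 -0.43; -0.02 0.01 -0.23 0.04 -0.32 0.09 -0.43; -0.025 0.01 -0.28 0.05 -0.4 0.11 -0.43; -0.03 0.01 -0.34 0.06 -0.48 0.13 -0.43; -0.035 0.015 -0.4 0.07 -0.56 0.16 -0.43; -0.04 0.02 -0.455 0.075 -0.64 0.18 -0.43")

```text
time: 17.35
tool_pos: [0.4549, 0.2106, 0.1193]
tcp_rot: [2.135, 1.557, 0.464]
wrist_force: [-0.0, -0.0, 0.1]
width: 0.283
```

```bash
python3 - <<'E'
from h import *
s=bot.read_state();print(s['q'].round(3))
step((.462,.211,.038),Rt(35,-18)@FL)
E
```

```text
[ 0.68  -0.08   2.359 -0.796  0.685  0.007]
t 17.35 pos [0.4549 0.2106 0.1193] w 0.28 F [-0.  -0.   0.1] rem [ 0.007  0.    -0.081] rot left 2.2
1 [-0.002 -0.     0.     0.003 -0.048  0.09 ]
4 [-0.009 -0.001  0.     0.011 -0.193  0.359]
8 [-0.018 -0.003  0.001  0.022 -0.386  0.719]
```

Request:
move_arm(series="0 0 0 0 -0.05 0.09 -0.43; 0 0 0 0 -0.1 0.18 -0.43; -0.01 0 0 0.01 -0.14 0.27 -0.43; -0.01 0 0 0.01 -0.19 0.36 -0.43; -0.01 0 0 0.01 -0.24 0.45 -0.43; -0.015 0 0 0.02 -0.29 0.54 -0.43; -0.015 0 0 0.02 -0.34 0.63 -0.43; -0.018 0 0 0.02 -0.385 0.72 -0.43")

```text
time: 18.15
tool_pos: [0.462, 0.2102, 0.0373]
tcp_rot: [2.114, 1.528, 0.49]
wrist_force: [0.3, -0.5, -0.4]
width: 0.286
```

```bash
python3 - <<'E'
from h import *
s=bot.read_state();print(s['q'].round(3))
step((.482,.205,.038),Rt(35,-18)@FL)
c=shot('wrist','wrist10.png')
K=c['K']
for n in ('side','scene'):
    c=shot(n,n+'10.png');cv2.imwrite('pics/%s10c.png'%n,cv2.resize(c['pixels'][70:270,200:440,::-1],None,fx=3,fy=3,interpolation=3))
E
```

```text
[ 0.69   0.106  2.401 -1.117  0.565  0.391]
t 18.15 pos [0.462  0.2102 0.0373] w 0.29 F [ 0.3 -0.5 -0.4] rem [ 0.02  -0.005  0.001] rot left 0.5
1 [-0.    -0.    -0.     0.002  0.022  0.014]
4 [-0.    -0.001 -0.002  0.007  0.087  0.056]
8 [-0.    -0.002 -0.003  0.013  0.173  0.113]
```

View pics/wrist10.png

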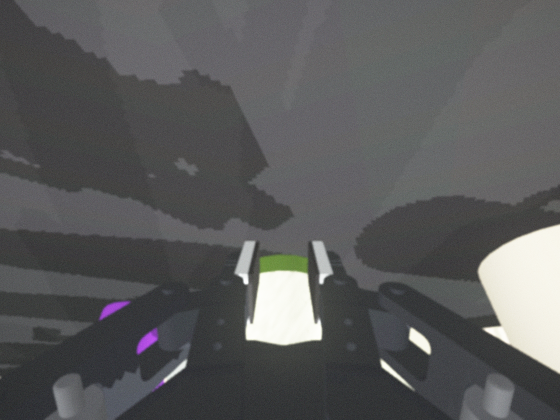

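View pics/side10c.png

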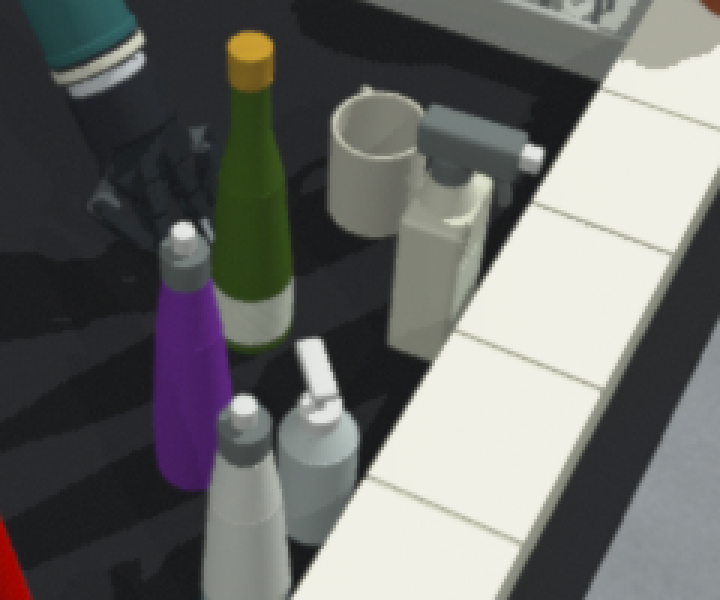

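View pics/scene10c.png

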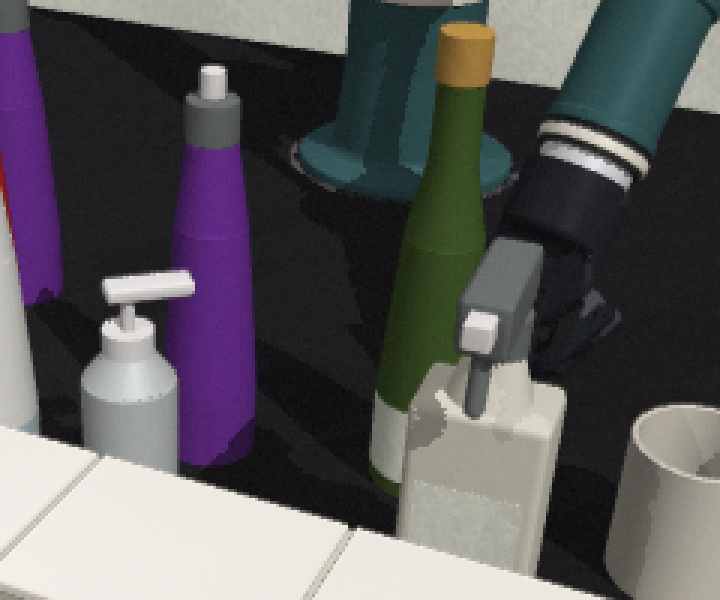

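Request:
move_arm(series="0 0 0 0 0.02 0.015 -0.43; 0 0 0 0 0.05 0.03 -0.43; 0 0 0 0 0.07 0.045 -0.43; 0 0 0 0 0.09 0.06 -0.43; 0 0 0 0 0.12 0.075 -0.43; 0 0 0 0 0.14 0.09 -0.43; 0 0 0 0 0.16 0.11 -0.43; 0 0 0 0 0.19 0.125 -0.43")

```text
time: 19.1
tool_pos: [0.4837, 0.2037, 0.0388]
tcp_rot: [2.111, 1.532, 0.49]
wrist_force: [-0.2, 0.0, 0.1]
width: 0.286
```

```bash
python3 - <<'E'
from h import *
s=bot.read_state();print(s['q'].round(3))
step((.53,.1895,.038),Rt(35,-18)@FL)
shot('wrist','wrist11.png')
E
```

```text
[ 0.643  0.122  2.378 -1.126  0.542  0.353]
t 19.10 pos [0.4837 0.2037 0.0388] w 0.29 F [-0.2  0.   0.1] rem [ 0.046 -0.014 -0.001] rot left 0.3
1 [ 0.    -0.    -0.     0.001  0.049  0.036]
4 [ 0.    -0.001 -0.001  0.004  0.196  0.142]
8 [ 0.    -0.003 -0.001  0.008  0.392  0.284]
```

View pics/wrist11.png

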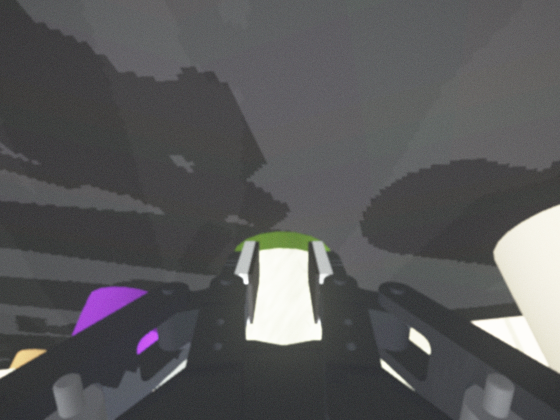

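Request:
move_arm(series="0 0 0 0 0.02 0.015 -0.43; 0 0 0 0 0.04 0.03 -0.43; 0 0 0 0 0.07 0.05 -0.43; 0 0 0 0 0.11 0.08 -0.43; 0 0 0 0 0.15 0.11 -0.43; 0 0 0 0 0.2 0.14 -0.43; 0 0 0 0 0.24 0.17 -0.43; 0 0 0 0 0.28 0.2 -0.43")

```text
time: 19.95
tool_pos: [0.5161, 0.1933, 0.0383]
tcp_rot: [2.111, 1.533, 0.49]
wrist_force: [-5.3, 1.7, 4.1]
width: 0.288
```

```bash
python3 - <<'E'
from h import *
s=bot.read_state();print(s['q'].round(3))
step((.565,.178,.038),Rt(35,-18)@FL)
shot('wrist','wrist12.png')
for n in ('side','scene'):
    c=shot(n,n+'12.png');cv2.imwrite('pics/%s12c.png'%n,cv2.resize(c['pixels'][70:270,200:440,::-1],None,fx=3,fy=3,interpolation=3))
E
```

```text
[ 0.576  0.155  2.34  -1.141  0.508  0.309]
t 19.95 pos [0.5161 0.1933 0.0383] w 0.29 F [-5.3  1.7  4.1] rem [ 0.049 -0.015 -0.   ] rot left 0.4
1 [-0.    -0.    -0.     0.001  0.052  0.037]
4 [-0.    -0.001 -0.001  0.002  0.209  0.148]
8 [-0.    -0.003 -0.001  0.005  0.418  0.296]
```

View pics/side12c.png

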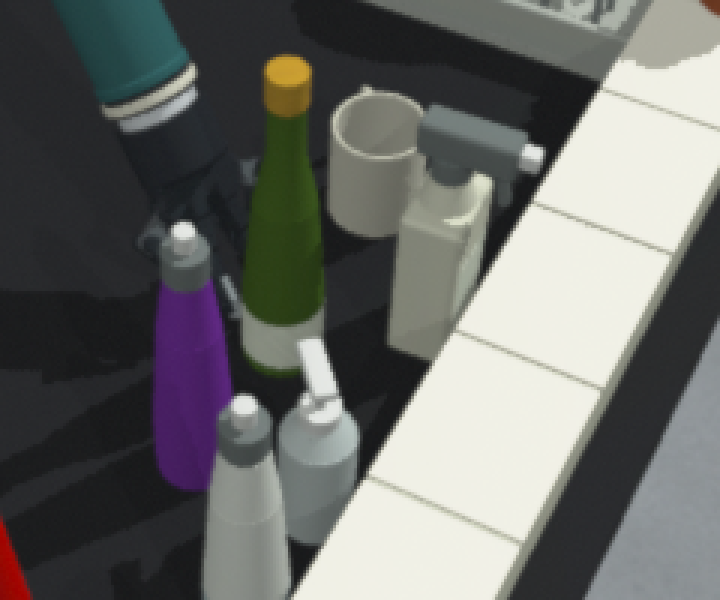

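View pics/scene12c.png

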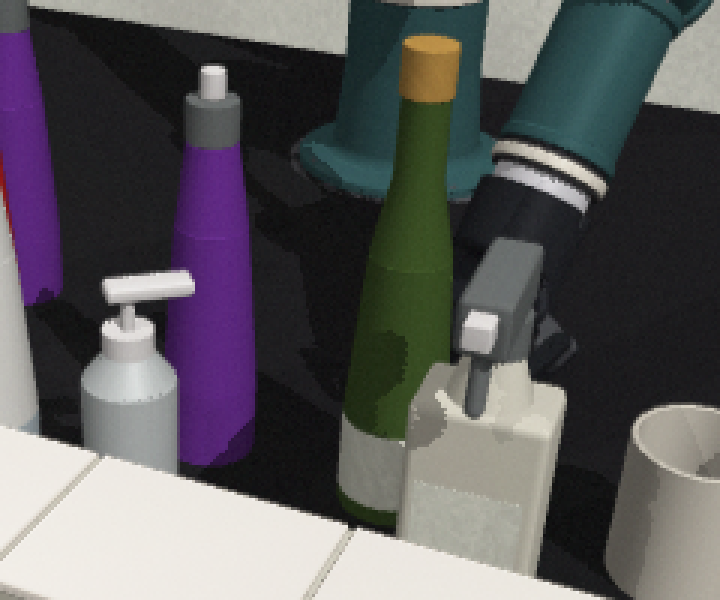

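View pics/wrist12.png

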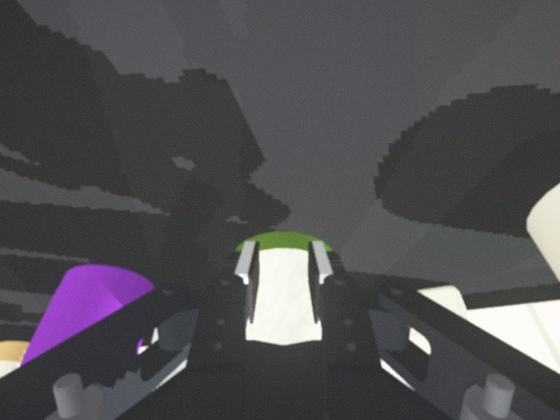

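```bash
python3 - <<'E'
from h import *
sc=getcam('scene');sd=getcam('side')
A=lambda u,v:ray(sc,(200+u/3,70+v/3)); B=lambda u,v:ray(sd,(200+u/3,70+v/3))
print(tri([A(432,43),B(288,64)]))
s=bot.read_state();d=np.array([.951,-.309]);print(s['tool_pos'][:2]+.0508*d)
E
```

```text
(array([0.5642706 , 0.17956022, 0.29060246]), np.float64(0.002010429042929786))
[0.56476226 0.17744184]
```

Request:
move_arm(series="0 0 0 0 0.04 0.03 -0.43; 0 0 0 0 0.09 0.06 -0.43; 0 0 0 0 0.14 0.1 -0.43; 0 0 0 0 0.19 0.135 -0.43; 0 0 0 0 0.25 0.175 -0.43; 0 0 0 0 0.3 0.21 -0.43; 0 0 0 0 0.36 0.255 -0.43; 0 0 0 0 0.42 0.3 -0.43")

```text
time: 21.0
tool_pos: [0.5657, 0.1773, 0.0382]
tcp_rot: [2.11, 1.532, 0.491]
wrist_force: [-6.9, 2.2, 5.5]
width: 0.287
```

```bash
python3 - <<'E'
from h import *
s=bot.read_state();print(s['q'].round(3))
step((.595,.168,.038),Rt(35,-18)@FL)
shot('wrist','wrist13.png')
for n in ('side','scene'):
    c=shot(n,n+'13.png');cv2.imwrite('pics/%s13c.png'%n,cv2.resize(c['pixels'][70:270,200:440,::-1],None,fx=3,fy=3,interpolation=3))
E
```

```text
[ 0.487  0.207  2.274 -1.148  0.464  0.236]
t 21.00 pos [0.5657 0.1773 0.0382] w 0.29 F [-6.9  2.2  5.5] rem [ 0.029 -0.009 -0.   ] rot left 0.4
1 [ 0.    -0.    -0.     0.     0.031  0.022]
4 [ 0.    -0.001 -0.001  0.001  0.126  0.089]
8 [ 0.    -0.003 -0.001  0.002  0.251  0.178]
```

View pics/side13c.png

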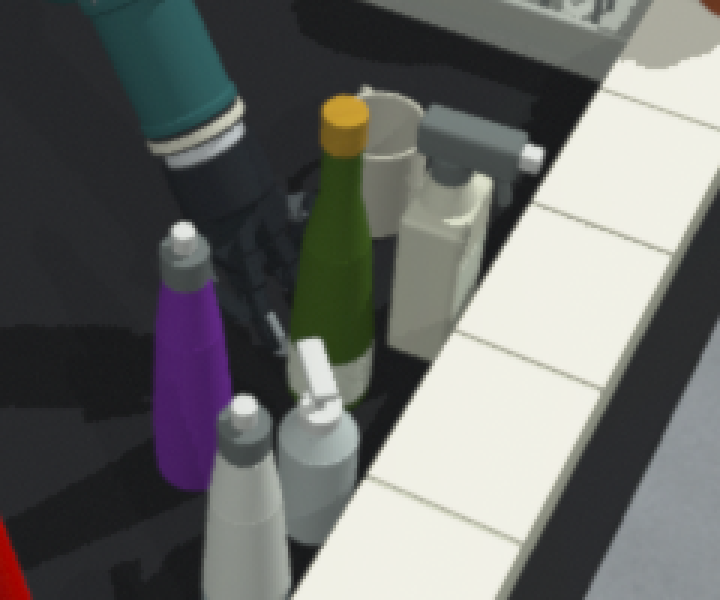

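View pics/scene13c.png

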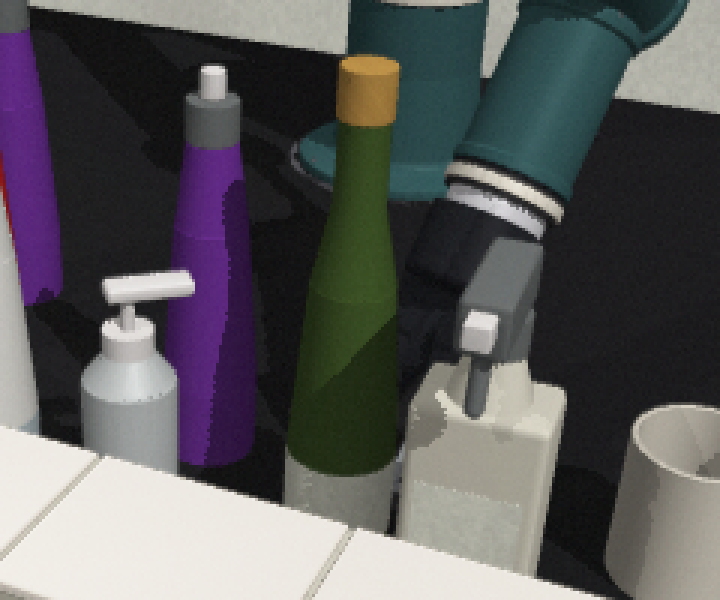

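View pics/wrist13.png

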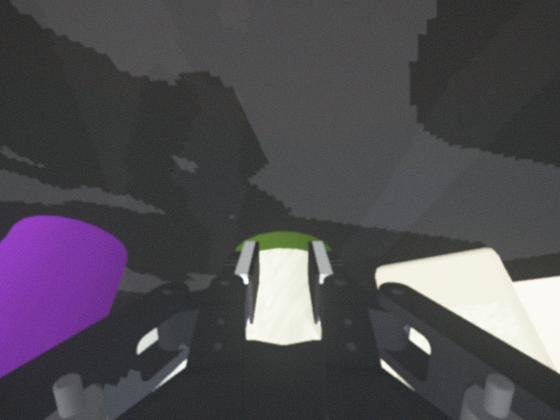

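Request:
move_arm(series="0 0 0 0 0.03 0.02 -0.43; 0 0 0 0 0.07 0.05 -0.43; 0 0 0 0 0.11 0.08 -0.43; 0 0 0 0 0.15 0.105 -0.43; 0 0 0 0 0.19 0.135 -0.43; 0 0 0 0 0.23 0.16 -0.43; 0 0 0 0 0.25 0.175 -0.43; 0 0 0 0 0.25 0.175 -0.43")

```text
time: 21.95
tool_pos: [0.5944, 0.1679, 0.038]
tcp_rot: [2.111, 1.532, 0.49]
wrist_force: [-3.3, 0.7, 0.7]
width: 0.285
```

```bash
python3 - <<'E'
from h import *
s=bot.read_state();print(s['q'].round(3))
step((.6127,.1627,.038),Rt(35,-18)@FL)
for n in ('side','scene'):
    c=shot(n,n+'14.png');cv2.imwrite('pics/%s14c.png'%n,cv2.resize(c['pixels'][70:270,200:440,::-1],None,fx=3,fy=3,interpolation=3))
E
```

```text
[ 0.441  0.239  2.232 -1.14   0.443  0.188]
t 21.95 pos [0.5944 0.1679 0.038 ] w 0.28 F [-3.3  0.7  0.7] rem [ 0.018 -0.005 -0.   ] rot left 0.4
1 [ 0.    -0.    -0.     0.001  0.019  0.014]
4 [ 0.    -0.001 -0.001  0.004  0.078  0.055]
8 [ 0.    -0.003 -0.001  0.007  0.155  0.109]
```

View pics/side14c.png

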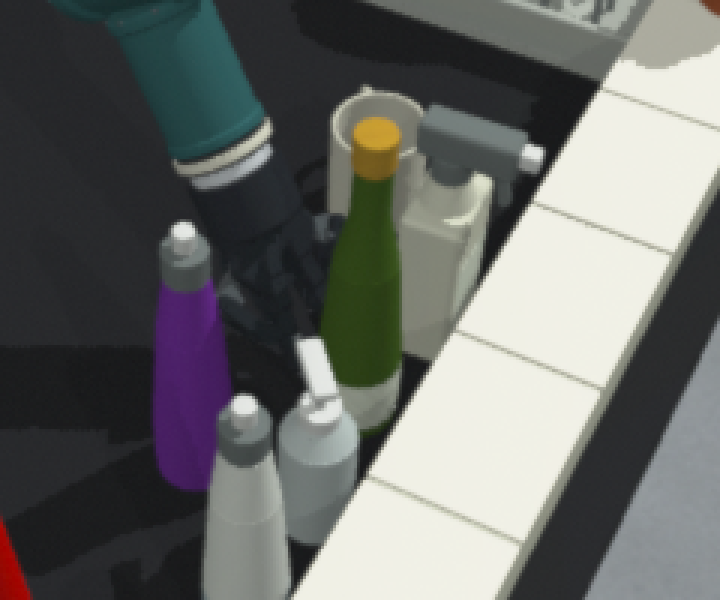

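View pics/scene14c.png

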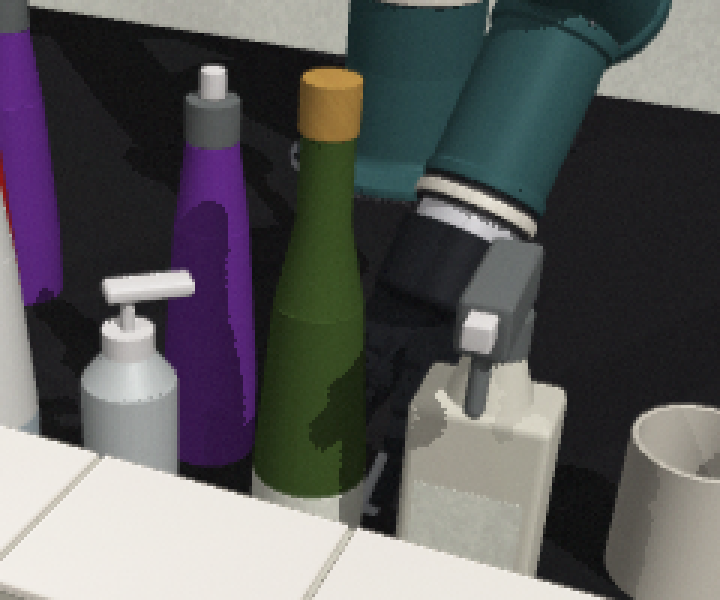

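```bash
python3 - <<'E'
from h import *
sc=getcam('scene');sd=getcam('side')
A=lambda u,v:ray(sc,(200+u/3,70+v/3)); B=lambda u,v:ray(sd,(200+u/3,70+v/3))
print(tri([A(332,75),B(378,126)]))
print(tri([A(332,79),B(378,128)]))
step((.6127,.1627,.038),Rt(35,-18)@FL)
E
```

```text
(array([0.64212382, 0.15418985, 0.29159532]), np.float64(0.0018243131686388392))
(array([0.64217618, 0.15435765, 0.28971217]), np.float64(0.001858213498785677))
t 22.15 pos [0.5944 0.1679 0.0381] w 0.28 F [-1.4  0.2  0.8] rem [ 0.018 -0.005 -0.   ] rot left 0.4
1 [ 0.    -0.    -0.     0.001  0.019  0.014]
4 [ 0.    -0.001 -0.001  0.004  0.077  0.055]
8 [ 0.    -0.003 -0.001  0.007  0.155  0.11 ]
```

Request:
move_arm(series="0 0 0 0 0.02 0.015 -0.43; 0 0 0 0 0.04 0.03 -0.43; 0 0 0 0 0.07 0.05 -0.43; 0 0 0 0 0.1 0.07 -0.43; 0 0 0 0 0.12 0.085 -0.43; 0 0 0 0 0.14 0.1 -0.43; 0 0 0 0 0.15 0.105 -0.43; 0 0 0 0 0.155 0.11 -0.43")

```text
time: 22.95
tool_pos: [0.6123, 0.1621, 0.0379]
tcp_rot: [2.111, 1.532, 0.49]
wrist_force: [-5.8, 2.4, 3.5]
width: 0.286
```

```bash
python3 - <<'E'
from h import *
step((.54,.187,.04),Rt(35,-18)@FL)
for n in ('side','scene'):
    c=shot(n,n+'15.png');cv2.imwrite('pics/%s15c.png'%n,cv2.resize(c['pixels'][70:270,200:440,::-1],None,fx=3,fy=3,interpolation=3))
E
```

```text
t 22.95 pos [0.6123 0.1621 0.0379] w 0.29 F [-5.8  2.4  3.5] rem [-0.072  0.025  0.002] rot left 0.4
1 [ 0.    -0.    -0.     0.002 -0.077 -0.057]
4 [ 0.    -0.001 -0.001  0.007 -0.307 -0.228]
8 [ 0.    -0.003 -0.001  0.014 -0.615 -0.456]
```

View pics/side15c.png

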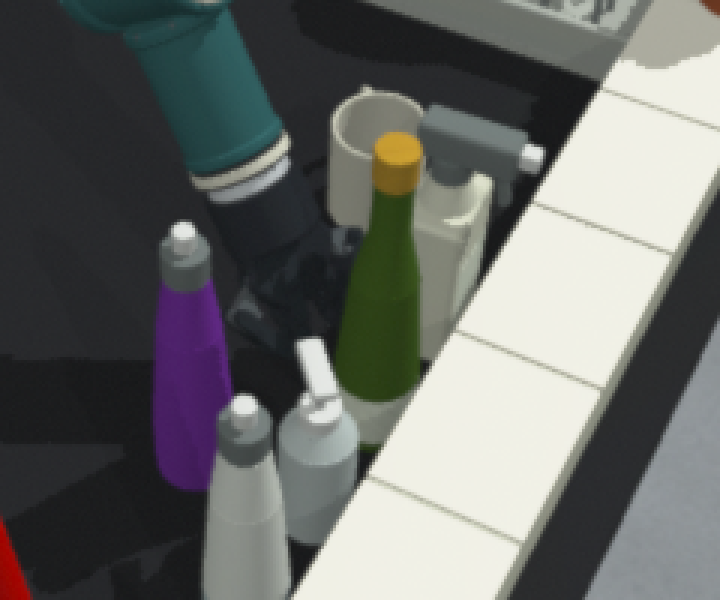

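View pics/scene15c.png

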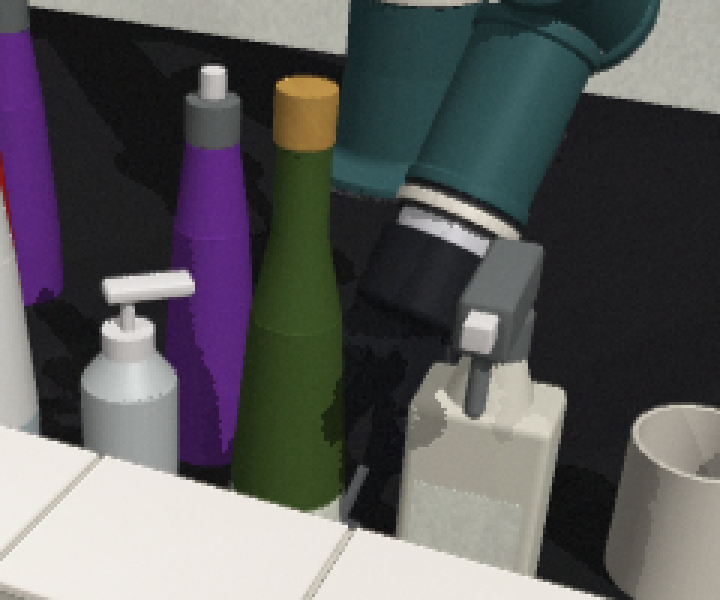

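Request:
move_arm(series="0 0 0 0 -0.06 -0.04 -0.43; 0 0 0 0 -0.14 -0.1 -0.43; 0 0 0 0 -0.22 -0.16 -0.43; 0 0 0 0 -0.3 -0.22 -0.43; 0 0 0 0 -0.39 -0.29 -0.43; 0 0 0 0 -0.48 -0.35 -0.43; 0 0 0 0 -0.57 -0.41 -0.43; 0 0 0 0 -0.65 -0.47 -0.43")

```text
time: 23.85
tool_pos: [0.5352, 0.187, 0.0391]
tcp_rot: [2.11, 1.532, 0.49]
wrist_force: [0.0, 0.0, -0.1]
width: 0.284
```

```bash
python3 - <<'E'
from h import *
step((.47,.21,.07),Rt(35,-18)@FL)
for n in ('side','scene'):
    c=shot(n,n+'16.png');cv2.imwrite('pics/%s16c.png'%n,cv2.resize(c['pixels'][70:320,130:470,::-1],None,fx=2.3,fy=2.3,interpolation=3))
E
```

```text
t 23.85 pos [0.5352 0.187  0.0391] w 0.28 F [ 0.   0.  -0.1] rem [-0.065  0.023  0.031] rot left 0.4
1 [ 0.    -0.    -0.     0.002 -0.049 -0.081]
4 [ 0.    -0.001 -0.001  0.01  -0.194 -0.324]
8 [ 0.    -0.003 -0.001  0.02  -0.389 -0.649]
```

View pics/side16c.png

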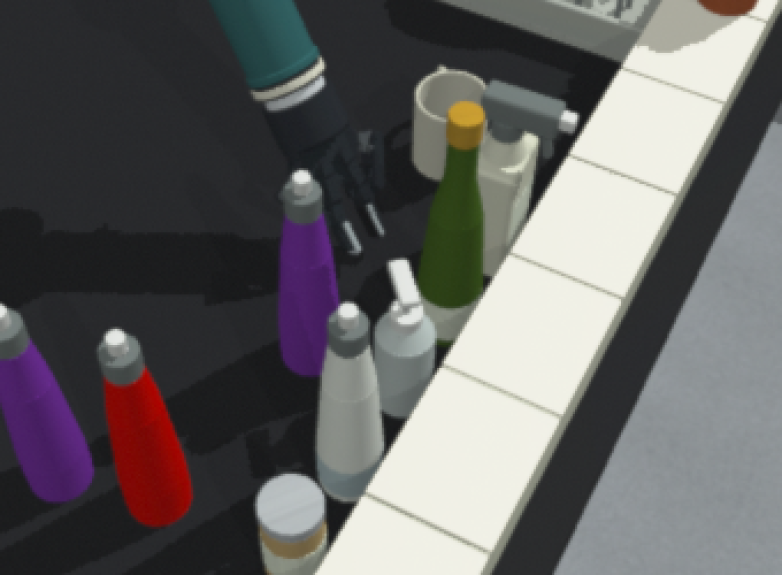

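View pics/scene16c.png

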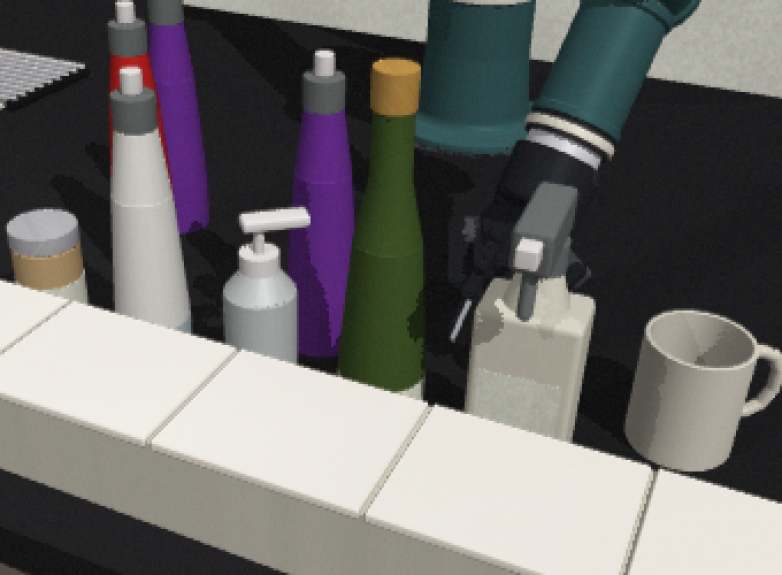

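```bash
python3 - <<'E'
from h import *
sc=getcam('scene');sd=getcam('side')
A=lambda u,v:ray(sc,(130+u/2.3,70+v/2.3)); B=lambda u,v:ray(sd,(130+u/2.3,70+v/2.3))
print('oil',tri([A(396,66),B(466,110)]));print('wash',tri([A(131,73),B(348,311)]))
# change in bystanders between first and last image
for n in('scene','side'):
    d=cv2.absdiff(cv2.imread(f'pics/{n}0.png'),cv2.imread(f'pics/{n}16.png')).max(2)
    cv2.imwrite(f'pics/diff_{n}.png',np.where(d>40,255,0).astype(np.uint8))
E
```

```text
oil (array([0.65912818, 0.14788256, 0.28989891]), np.float64(0.001555142980353669))
wash (array([ 0.65738746, -0.05266275,  0.25157437]), np.float64(0.00021676116387816754))
```

View pics/diff_side.png

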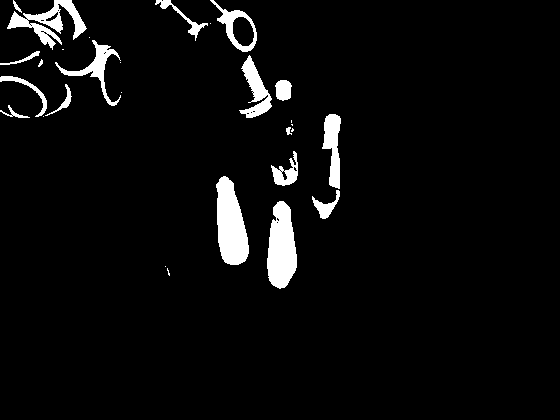

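Request:
move_arm(series="0 0 0 0 -0.05 -0.08 -0.43; 0 0 0 0 -0.1 -0.16 -0.43; 0 0 0 0 -0.15 -0.24 -0.43; 0 0 0 0 -0.19 -0.32 -0.43; 0 0 0 0 -0.24 -0.4 -0.43; 0 0 0 0 -0.29 -0.48 -0.43; 0 0 0 0 -0.34 -0.56 -0.43; 0 0 0 0 -0.38 -0.64 -0.43")

```text
time: 24.85
tool_pos: [0.4708, 0.2077, 0.0701]
tcp_rot: [2.111, 1.532, 0.49]
wrist_force: [-0.2, 0.1, -0.1]
width: 0.285
```

```bash
python3 - <<'E'
from h import *
shot('scene','scene17.png')
s=bot.read_state();print(s['joint_vel'].round(3),s['wrist_force'].round(1),s['time'])
print(bot.finish_job())
E
```

```text
[-0.018  0.022 -0.014 -0.037 -0.025  0.011] [-0.9  0.3 -0.2] 24.9
the job is handed in; nothing more can be done
None
```

I pushed both bottles home with the fingertips about 20 to 25 mm up their bodies, and handed the job in at about 25 s of the 70 s allowed. Handing in gives no verdict, so the positions below are my own camera measurements, taken after backing off.

| Bottle | Gap | Distance of centre from tile face (limit) | Offset from middle of gap (limit) |
|---|---|---|---|
| wash | right | 43 mm (52 mm) | about 3 mm (45 mm) |
| oil | left | 41 mm (54 mm) | about 2 mm (45 mm) |

- **Upright:** their tops measured 252 mm (wash) and 290 mm (oil), close to the stated heights, and both looked upright in the last views.
- **Other things:** comparing the first and last side pictures shows only the two bottles and the arm changed. The spray, soap, jar, mug, the two purple bottles and the red one did not move visibly.
- **Force:** the largest reading at the wrist was about 9 N while pushing. It was about 1 N at hand-in, with the arm clear of everything.

**What went off plan:**
- A 45° tool tilt could not reach behind the wash, so I used 25 to 35°.
- The last joint hit its limit on the way to the oil, so I turned the gripper half a turn before that push.
- The two-camera readings of the oil's top disagreed by up to 2 mm.

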